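# Divide the crate and sort pump dispensers by spring

## Robot

A 6-joint arm with a two-finger parallel gripper is mounted at the origin on the work surface. World frame = base frame: x ahead of the robot, y to its left, z up, the work surface at z = 0. Lengths are in m, angles in rad, forces in N, time in s.
With the tool pointing down it reaches from about 0.25 to 0.725 m from the base axis. Payload 4 kg.
Tool frame: the origin (TCP) lies between the finger pads; the fingertips stand 11 mm ahead of it and the grasp point (between the pads) lies 8 mm behind it (tcp_to_tips is the z of the fingertips in the tool frame, in m); z points along the fingers, y is the direction in which the jaws open and shut (so a half turn about z gives the same grasp; the last joint's range is limited). The gripper opens to 85 mm and grips with 20 to 120 N. Pads are 22 mm wide; open, the fingers measure 114 mm over their backs; the gripper's body (76 mm by 85 mm) begins 54 mm behind the grasp point. The pads swing forward as they close: fully open they stand 13 mm farther back than shut.
Start: joints at [-1.207, 0.241, 0.005, 1.335, 0, 1.571], TCP at [0.178, -0.467, 0.242] pointing down, gripper open.
Joint ranges: [-2.72, 2.72], [-1.05, 1.87], [-1.09, 1.28], [-1.99, 2.15], [-1.42, 1.44], [-3.14, 3.14]. Speed limits (rad/s): [2.79, 2.79, 3.14, 3.14, 3.14, 3.14].

## Interface

Orientations are given as a unit quaternion [x, y, z, w].
In Python, from workcell import * gives the robot as it stands.
- The arm moves only by the tool move_arm, never from a script. Its argument "moves" is a list that holds one entry, the list of rows, each a list of 7 numbers: the shift along the world's x, y, z in units of 500 mm (1.0 is 500 mm), then the turn, a rotation vector about the world's x, y, z in units of 30 degrees (1.0 is 30 degrees), then the closure, from -1 (fully open) to 1 (shut), so that 0 is half open. A call has 1 to 8 rows; each row shifts and turns the pose as measured when the row begins; what a row does not reach is not made up. A row lasts 1/12 s, in which the tool goes at most 41.7 mm and 7.16 degrees, less where a joint would pass 70% of its speed; a pose out of reach is approached as far as the arm can. A call with a number of a shift or a turn outside -1 to 1 is refused whole. A call with a gripper value outside its range is refused whole. The fingers move at their own pace and stop on an object; the grip force is fixed at half the most. Time passes only in rows, so rows that do not move let the fingers close. It gives the time, the measured TCP pose, the force and the opening at its end, in the units of the state.
- get_obs(): the state, without advancing time (a new reading comes with each control period).
- camera(name): name is "scene" or "top" or "wrist"; returns a dict with "pixels" (400x640x3 uint8, red, green, blue), "range_z" (400x640 float32, m along the optical axis (not along the pixel's ray), 0 where there is no reading), "fx", "fy", "cx", "cy" (pixels), "extrinsics" (4x4, takes a point from camera to world coordinates). Camera axes: x right, y down, z forward; pixel columns grow to the right and rows downward; lengths in m; the calibration is good to about 2 mm. A picture is of the moment at which its call begins.
- job_done(): hands the job in, once; it reports no verdict.
The state is a dict: "clock": time; "joint_pos": joint angles; "joint_vel": joint speeds; "tau": joint torques, N m; "eef_pos": TCP position; "tool_rot": TCP orientation; "ft_force": force on the tool from outside, world axes, zero at the start; "ft_torque": the same for the moment, N m; "grip_width": finger opening in m.
Only numpy, scipy, OpenCV 4.12 (cv2) and the standard library are available. Lean on these libraries where they do the work, as an engineer would, in place of code of your own. Each camera call takes 0.05 s, during which the arm holds its last target.

## Task

First slide the wooden divider from its stand fully down into the slot of the plywood crate, so that it makes two bays. Then sort every pump dispenser on the table by how hard its head is to push (they all look alike, so press each one and feel): the stiff ones go into the bay whose marker block carries the upright coil spring, the weak ones into the bay whose marker carries the coil lying flat. In the end all stand upright on the crate's floor with the divider still fully home; do not disturb the cups and the tin.

Things in the scene. Friction and masses are not known exactly. Their poses are not given: they have to be found in the camera images.
- slot (a point): Fixed open plywood crate, outside 262 mm (its x) by 282 mm (its y), walls 45 mm high, 6 mm thick. Point: centre of its inner floor, 6 mm above the table, z up. The divider's upright slot runs along the crate's x at its y = 0, 210 mm long; the divider makes two bays, each 250 mm (x) by 130 mm (y).
- slot_mouth (a point): Middle of the slot's mouth, 85 mm above the crate's floor, same axes. At each x end a pair of wooden guide posts (20 mm along x, faces 11 mm apart, flared to about 19 mm at the top) rises from the floor to 85 mm above it, backed by a solid end block; the posts and blocks fill 40 mm of each end over a width of 31 mm. Between the two pairs the slot is open.
- bay_left (a point): Centre of the floor of the crate's bay on its +y side (70 mm from the slot).
- bay_right (a point): Centre of the floor of the crate's bay on its -y side (70 mm from the slot).
- mark_up: Fixed wooden marker block (50 x 90 x 18 mm) beyond the crate's far (+x) end wall, level with one bay, carrying a thick coil spring standing upright, 75 mm high over all. It marks the bay for the stiff pumps; which bay that is changes. Origin: centre of its underside.
- mark_flat: Fixed wooden marker block of the same size beyond the far end of the other bay, carrying a thin coil spring lying flat, 43 mm high over all. It marks the bay for the weak pumps. Origin: centre of its underside.
- stand: Low dark wooden stand, fixed, 130 mm (its x) by 50 mm, 36 mm high, with a loose 13 mm groove along its x, in which the divider stands at the start, its lower edge 6 mm above the table. Origin: centre of its underside.
- panel_mid (a point): The divider: a loose flat wooden panel, 200 mm long (its x), 8 mm thick (its y), 90 mm high (its z), 110 g. Point: its centre, 45 mm below its top edge. It starts on edge in the stand, its upper part free to be pinched. Fully home its lower edge is on the crate's floor.
- pump_a_mid (a point): Loose pump dispenser (may be absent; all look alike): white bottle, a cylinder 52 mm wide, 74 mm high, 150 to 230 g, topped by a round grey push head 32 mm wide, its flat top 108 mm above the foot. Point: on its axis, 54 mm above the foot. The sprung head goes down 12 mm; stiff: about 4 N to start, 12 N at the stop; weak: 1 to 2 N; chance decides each. It stands steady when pressed in the middle.
- pump_b_mid (a point): Loose pump dispenser (may be absent; all look alike): white bottle, a cylinder 52 mm wide, 74 mm high, 150 to 230 g, topped by a round grey push head 32 mm wide, its flat top 108 mm above the foot. Point: on its axis, 54 mm above the foot. The sprung head goes down 12 mm; stiff: about 4 N to start, 12 N at the stop; weak: 1 to 2 N; chance decides each. It stands steady when pressed in the middle.
- pump_c_mid (a point): Loose pump dispenser (may be absent; all look alike): white bottle, a cylinder 52 mm wide, 74 mm high, 150 to 230 g, topped by a round grey push head 32 mm wide, its flat top 108 mm above the foot. Point: on its axis, 54 mm above the foot. The sprung head goes down 12 mm; stiff: about 4 N to start, 12 N at the stop; weak: 1 to 2 N; chance decides each. It stands steady when pressed in the middle.
- pump_d_mid (a point): Loose pump dispenser (may be absent; all look alike): white bottle, a cylinder 52 mm wide, 74 mm high, 150 to 230 g, topped by a round grey push head 32 mm wide, its flat top 108 mm above the foot. Point: on its axis, 54 mm above the foot. The sprung head goes down 12 mm; stiff: about 4 N to start, 12 N at the stop; weak: 1 to 2 N; chance decides each. It stands steady when pressed in the middle.
- pump_e_mid (a point): Loose pump dispenser (may be absent; all look alike): white bottle, a cylinder 52 mm wide, 74 mm high, 150 to 230 g, topped by a round grey push head 32 mm wide, its flat top 108 mm above the foot. Point: on its axis, 54 mm above the foot. The sprung head goes down 12 mm; stiff: about 4 N to start, 12 N at the stop; weak: 1 to 2 N; chance decides each. It stands steady when pressed in the middle.
- cup_disc: Bystander: an upturned white cup with a painted wooden disc (130 mm) on top, 107 mm high, beyond the pumps. Origin under its centre.
- mix_cup: Bystander: a clear mixing cup with a stirring stick, 80 mm wide, 100 mm high. Origin under its centre.
- tin: Bystander: a plain steel tin, 80 mm wide, 90 mm high. Origin under its centre.
There are look-alikes about, which are no part of the job. What is shaped like the part that bears pump_a_mid but blue is not meant.

How it is judged:
On the way:
1. the divider is fully home in the crate's slot and let go, before any pump is put in the crate (z of panel_mid in the frame of slot below 0.049 m and horizontal distance between panel_mid and slot below 0.012 m and angle between the x axis of panel_mid and the x axis of slot, either way round below 0.05 rad and angle between panel_mid's own z axis and vertical below 0.06 rad and contact force between the fingers and panel below 0.1 N and y of each of pump_a_mid, pump_b_mid, pump_c_mid, pump_d_mid, pump_e_mid in the frame of slot above 0.141 m), for 0.3 s.
At the end, for the whole second after the job is handed in: The divider is upright in the slot, its lower edge within 4 mm of the crate's floor; every pump present stands upright (within 0.12 rad) at rest on the crate's floor, inside its bay: stiff ones by the upright coil, weak ones by the lying coil (z of panel_mid in the frame of slot below 0.049 m and horizontal distance between panel_mid and slot below 0.012 m and angle between the x axis of panel_mid and the x axis of slot, either way round below 0.05 rad and angle between panel_mid's own z axis and vertical below 0.06 rad and contact force between the fingers and panel below 0.1 N and ((y of mark_up in the frame of slot above 0 m and value of joint pump_a_sel above 0 rad and y of pump_a_mid in the frame of slot between 0.02 and 0.125 m) or (y of mark_up in the frame of slot above 0 m and value of joint pump_a_sel below 0.08 rad and y of pump_a_mid in the frame of slot between -0.125 and -0.02 m) or (y of mark_up in the frame of slot below 0 m and value of joint pump_a_sel above 0 rad and y of pump_a_mid in the frame of slot between -0.125 and -0.02 m) or (y of mark_up in the frame of slot below 0 m and value of joint pump_a_sel below 0.08 rad and y of pump_a_mid in the frame of slot between 0.02 and 0.125 m)) and x of pump_a_mid in the frame of slot between -0.115 and 0.115 m and z of each of pump_a_mid, pump_b_mid, pump_c_mid, pump_d_mid, pump_e_mid in the frame of slot below 0.062 m and angle between each of pump_a_mid, pump_b_mid, pump_c_mid, pump_d_mid, pump_e_mid's own z axis and vertical below 0.12 rad and linear speed of each of pump_a, pump_b, pump_c, pump_d, pump_e below 0.02 m/s and ((y of mark_up in the frame of slot above 0 m and value of joint pump_b_sel above 0 rad and y of pump_b_mid in the frame of slot between 0.02 and 0.125 m) or (y of mark_up in the frame of slot above 0 m and value of joint pump_b_sel below 0.08 rad and y of pump_b_mid in the frame of slot between -0.125 and -0.02 m) or (y of mark_up in the frame of slot below 0 m and value of joint pump_b_sel above 0 rad and y of pump_b_mid in the frame of slot between -0.125 and -0.02 m) or (y of mark_up in the frame of slot below 0 m and value of joint pump_b_sel below 0.08 rad and y of pump_b_mid in the frame of slot between 0.02 and 0.125 m)) and x of pump_b_mid in the frame of slot between -0.115 and 0.115 m and ((y of mark_up in the frame of slot above 0 m and value of joint pump_c_sel above 0 rad and y of pump_c_mid in the frame of slot between 0.02 and 0.125 m) or (y of mark_up in the frame of slot above 0 m and value of joint pump_c_sel below 0.08 rad and y of pump_c_mid in the frame of slot between -0.125 and -0.02 m) or (y of mark_up in the frame of slot below 0 m and value of joint pump_c_sel above 0 rad and y of pump_c_mid in the frame of slot between -0.125 and -0.02 m) or (y of mark_up in the frame of slot below 0 m and value of joint pump_c_sel below 0.08 rad and y of pump_c_mid in the frame of slot between 0.02 and 0.125 m)) and x of pump_c_mid in the frame of slot between -0.115 and 0.115 m and ((y of mark_up in the frame of slot above 0 m and value of joint pump_d_sel above 0 rad and y of pump_d_mid in the frame of slot between 0.02 and 0.125 m) or (y of mark_up in the frame of slot above 0 m and value of joint pump_d_sel below 0.08 rad and y of pump_d_mid in the frame of slot between -0.125 and -0.02 m) or (y of mark_up in the frame of slot below 0 m and value of joint pump_d_sel above 0 rad and y of pump_d_mid in the frame of slot between -0.125 and -0.02 m) or (y of mark_up in the frame of slot below 0 m and value of joint pump_d_sel below 0.08 rad and y of pump_d_mid in the frame of slot between 0.02 and 0.125 m)) and x of pump_d_mid in the frame of slot between -0.115 and 0.115 m and ((y of mark_up in the frame of slot above 0 m and value of joint pump_e_sel above 0 rad and y of pump_e_mid in the frame of slot between 0.02 and 0.125 m) or (y of mark_up in the frame of slot above 0 m and value of joint pump_e_sel below 0.08 rad and y of pump_e_mid in the frame of slot between -0.125 and -0.02 m) or (y of mark_up in the frame of slot below 0 m and value of joint pump_e_sel above 0 rad and y of pump_e_mid in the frame of slot between -0.125 and -0.02 m) or (y of mark_up in the frame of slot below 0 m and value of joint pump_e_sel below 0.08 rad and y of pump_e_mid in the frame of slot between 0.02 and 0.125 m)) and x of pump_e_mid in the frame of slot between -0.115 and 0.115 m); the robot touches nothing.
It fails at once if the upturned cup with the painted disc is pushed more than 30 mm or tipped over (distance of cup_disc from where it was at the start of the episode above 0.03 m or angle between cup_disc's own z axis and vertical above 0.4 rad).
It fails at once if the mixing cup is pushed more than 30 mm or tipped over (distance of mix_cup from where it was at the start of the episode above 0.03 m or angle between mix_cup's own z axis and vertical above 0.4 rad).
It fails at once if the tin is pushed more than 30 mm or tipped over (distance of tin from where it was at the start of the episode above 0.03 m or angle between tin's own z axis and vertical above 0.4 rad).
Of pump_a, pump_b, pump_c, pump_d, pump_e only 3 to 4 are there at a start; the rules pass over those that are not, and their reading is None.
At some moment in a run one of pump_a, pump_b, pump_c, pump_d, pump_e may be knocked a few centimetres aside while the robot is not near it.
It also fails if it takes over 210 s, if anything falls off the work surface, if the arm or the gripper's body presses on something with over 40 N, if the wrist force passes 120 N, or if a joint passes its speed limit or range.

## Working session

There is one attempt and no reset: what is moved stays moved. The work goes in short steps, Python scripts to look and compute and a tool call to move; the robot and the scene stay as the last step left them, time stands still between calls to the robot, and variables do not carry over. Pictures are saved under pics/ and viewed, and the job is handed in when it is done.

Besides the shell and the picture viewer there is one more tool, called after "Call:" in YAML: its name, and indented under it one key for each argument. move_arm: Moves the arm, as the interface text tells. Shifts and turns lie within -1 to 1; 1 stands for 500 mm of shift or 30 degrees of turn. Its arguments: {"type":"object","properties":{"moves":{"type":"array","items":{"type":"array","items":{"type":"array","items":{"type":"number"}}}}},"required":["moves"]}

```bash
mkdir -p pics; ls; cat > h.py <<'E'
from workcell import *
import numpy as np, cv2
def snap(n,f):
    c=camera(n); cv2.imwrite('pics/'+f,cv2.cvtColor(c['pixels'],cv2.COLOR_RGB2BGR)); 
    np.savez('pics/'+f[:-4]+'.npz',**c); return c
def pts(c):
    z=c['range_z'];v,u=np.mgrid[0:z.shape[0],0:z.shape[1]]
    P=np.stack([(u-c['cx'])/c['fx']*z,(v-c['cy'])/c['fy']*z,z],-1)
    E=c['extrinsics'];return P@E[:3,:3].T+E[:3,3]
E
python3 - <<'E'
from h import *
o=get_obs();print(o)
for n in('scene','top','wrist'):
    c=snap(n,n+'0.png');print(n,c['extrinsics'].round(3).tolist(),c['fx'])
E
```

```text
pics
{'clock': 0.0, 'joint_pos': array([-1.20697644e+00,  2.41414718e-01,  3.72379266e-03,  1.33519419e+00,
       -1.78994883e-05,  1.57080315e+00]), 'joint_vel': array([ 0.00048372, -0.00047121,  0.00181373, -0.000774  , -0.00021542,
        0.00117976]), 'tau': array([-1.92841529e-03, -3.72317505e+01,  2.52408475e+01,  1.70079817e-02,
       -6.85991586e-05, -4.06496255e-06]), 'eef_pos': array([ 0.17770232, -0.46670645,  0.2414119 ]), 'tool_rot': array([ 9.83500041e-01,  1.80904886e-01, -1.97745560e-04, -1.02554397e-03]), 'ft_force': array([0.52625777, 0.42060776, 0.20936539]), 'ft_torque': array([-0.02205512, -0.02829723,  0.02056658]), 'grip_width': 0.08506970789010584}
scene [[0.393, 0.722, -0.57, 1.182], [0.92, -0.301, 0.252, -0.303], [0.01, -0.623, -0.782, 0.949], [0.0, 0.0, 0.0, 1.0]] 383.0057954083235
top [[0.0, -0.994, 0.109, 0.406], [-1.0, 0.0, 0.006, -0.033], [-0.006, -0.109, -0.994, 1.483], [0.0, 0.0, 0.0, 1.0]] 483.5045759678053
wrist [[0.356, -0.894, -0.273, 0.248], [-0.934, -0.341, -0.103, -0.442], [-0.001, 0.292, -0.956, 0.373], [0.0, 0.0, 0.0, 1.0]] 294.4884569883029
```

View pics/scene0.png

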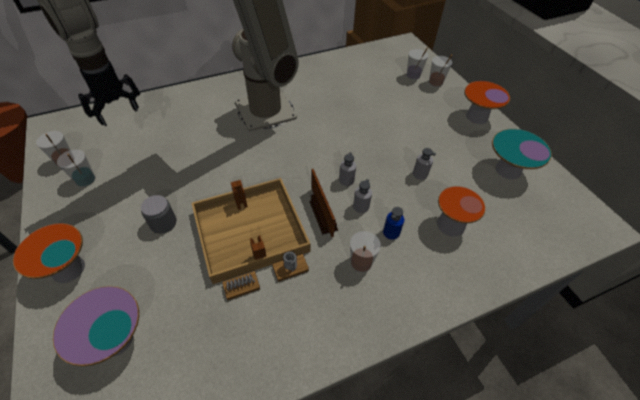

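View pics/top0.png

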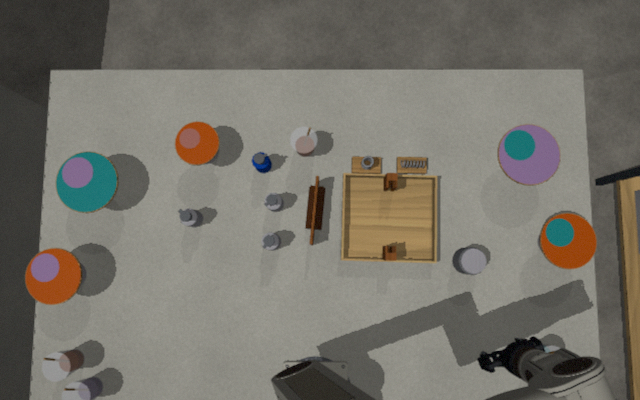

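View pics/wrist0.png

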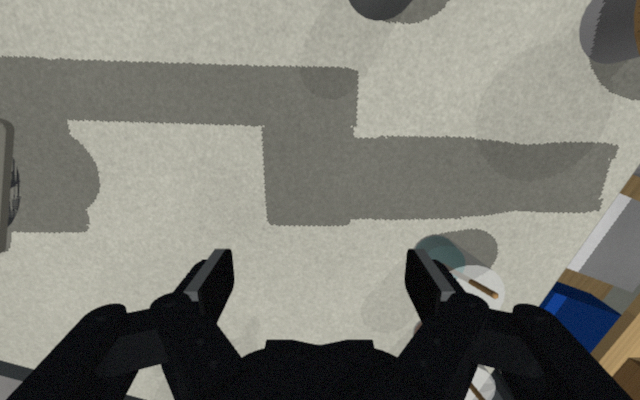

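The top view (left = +y, up = +x) shows the crate at about (390,218), the divider at (315,210) and the upright coil at (368,161). The flat coil is at (412,163). Grey-headed pumps are at (275,202), (271,241) and (190,216), with a blue look-alike at (262,162). The mixing cup is at (304,140), the disc cup at (197,143) and the tin at (471,260). Next I'll measure these.

```bash
python3 - <<'E'
from h import *
for n in('top','scene'):
    c=dict(np.load(f'pics/{n}0.npz'));P=pts(c);
    z=P[...,2]
    im=cv2.cvtColor(c['pixels'],cv2.COLOR_RGB2BGR)
    m=((z>0.012)&(z<0.3)&(P[...,0]<0.9)).astype(np.uint8)
    k,l,s,ce=cv2.connectedComponentsWithStats(m)
    print(n)
    for i in range(1,k):
        if s[i,4]<40: continue
        q=P[l==i];h=q[:,2].max();t=q[q[:,2]>h-0.006]
        print(i,ce[i].round(),s[i,4],'top z',h.round(3),'topc',((t.max(0)+t.min(0))/2).round(3)[:2],'ext',q.min(0).round(3)[:2],q.max(0).round(3)[:2])
    # zoom crop
c=dict(np.load('pics/top0.npz'));im=cv2.cvtColor(c['pixels'],cv2.COLOR_RGB2BGR)
cv2.imwrite('pics/c1.png',cv2.resize(im[120:280,160:460],None,fx=2.6,fy=2.6,interpolation=cv2.INTER_CUBIC))
c=dict(np.load('pics/scene0.npz'));im=cv2.cvtColor(c['pixels'],cv2.COLOR_RGB2BGR)
cv2.imwrite('pics/c2.png',cv2.resize(im[130:300,190:460],None,fx=2.9,fy=2.9,interpolation=cv2.INTER_CUBIC))
E
```

```text
top
3 [196. 143.] 1539 top z 0.115 topc [0.732 0.343] ext [0.669 0.281] [0.797 0.412]
4 [528. 155.] 3010 top z 0.114 topc [ 0.697 -0.613] ext [ 0.609 -0.707] [ 0.79  -0.524]
5 [303. 141.] 623 top z 0.136 topc [0.768 0.017] ext [ 0.704 -0.002] [0.783 0.075]
7 [ 86. 182.] 3031 top z 0.118 topc [0.614 0.656] ext [0.531 0.571] [0.707 0.755]
8 [261. 162.] 296 top z 0.113 topc [0.688 0.164] ext [0.662 0.14 ] [0.715 0.189]
9 [391. 195.] 2342 top z 0.098 topc [ 0.522 -0.218] ext [ 0.386 -0.364] [ 0.711 -0.073]
10 [314. 209.] 654 top z 0.103 topc [0.543 0.005] ext [ 0.44  -0.019] [0.638 0.029]
21 [273. 202.] 284 top z 0.112 topc [0.566 0.129] ext [0.541 0.101] [0.591 0.152]
40 [190. 217.] 337 top z 0.114 topc [0.521 0.374] ext [0.494 0.348] [0.544 0.397]
50 [567. 241.] 2529 top z 0.115 topc [ 0.449 -0.715] ext [ 0.37  -0.796] [ 0.529 -0.636]
67 [270. 241.] 275 top z 0.115 topc [0.448 0.133] ext [0.424 0.108] [0.473 0.159]
80 [ 53. 276.] 2573 top z 0.115 topc [0.349 0.739] ext [0.271 0.662] [0.429 0.823]
84 [469. 261.] 736 top z 0.097 topc [ 0.395 -0.449] ext [ 0.353 -0.487] [ 0.43 -0.41]
89 [
[... 1667 characters left out ...]
65] [ 0.715 -0.076]
18 [362. 197.] 450 top z 0.111 topc [0.568 0.126] ext [0.545 0.098] [0.596 0.148]
19 [459. 209.] 1695 top z 0.113 topc [0.737 0.343] ext [0.67 0.28] [0.801 0.409]
20 [158. 214.] 947 top z 0.095 topc [ 0.395 -0.453] ext [ 0.358 -0.492] [ 0.437 -0.413]
21 [394. 223.] 483 top z 0.113 topc [0.69  0.159] ext [0.666 0.136] [0.716 0.189]
23 [ 50. 253.] 3136 top z 0.112 topc [ 0.451 -0.717] ext [ 0.37  -0.799] [ 0.531 -0.639]
25 [363. 250.] 948 top z 0.139 topc [0.772 0.014] ext [ 0.706 -0.005] [0.786 0.074]
27 [240. 285.] 617 top z 0.044 topc [ 0.688 -0.297] ext [ 0.66 -0.34] [ 0.714 -0.25 ]
28 [ 96. 326.] 5139 top z 0.111 topc [ 0.7   -0.618] ext [ 0.61  -0.708] [ 0.791 -0.528]
```

View pics/c1.png

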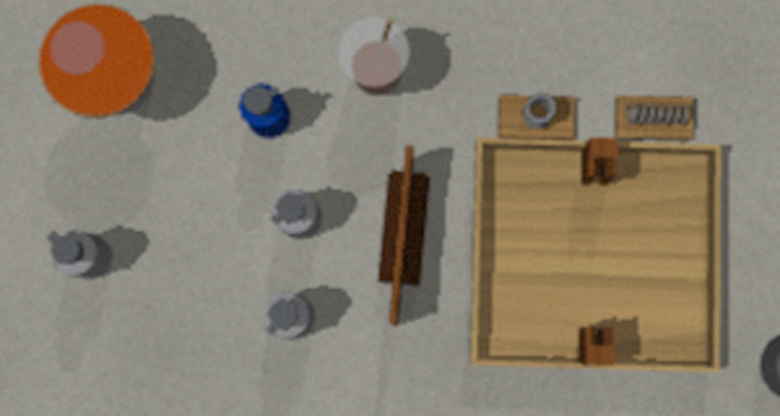

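View pics/c2.png

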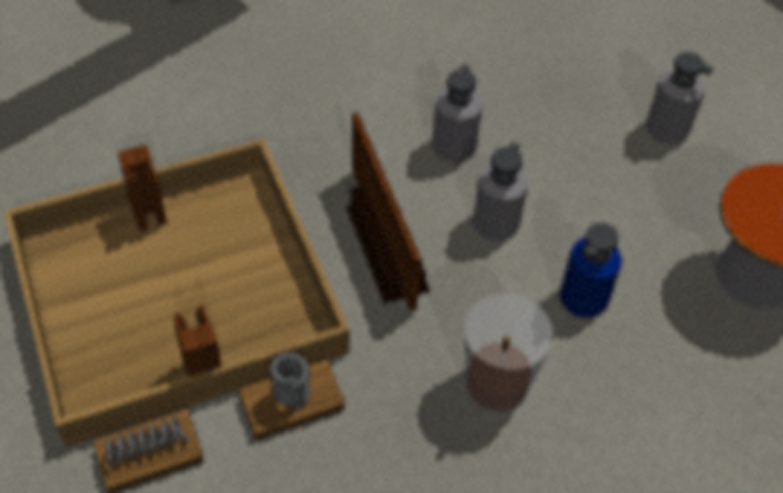

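```bash
python3 - <<'E'
from h import *
for n in('top','scene'):
    c=dict(np.load(f'pics/{n}0.npz'));P=pts(c).reshape(-1,3)
    box=lambda x0,x1,y0,y1,z0,z1:P[(P[:,0]>x0)&(P[:,0]<x1)&(P[:,1]>y0)&(P[:,1]<y1)&(P[:,2]>z0)&(P[:,2]<z1)]
    q=box(.37,.665,-.38,-.06,.043,.06);print(n,'rim',len(q),np.median(q[:,2]))
    r=cv2.minAreaRect((q[:,:2]*1000).astype(np.float32));print(' rect',r, 'pct',np.percentile(q[:,:2],[0.5,99.5],axis=0).round(4).tolist())
    for x0,x1 in((.38,.45),(.58,.66)):
        g=box(x0,x1,-.27,-.17,.083,.1);print(' guide',len(g),g.mean(0).round(4),g.min(0).round(4),g.max(0).round(4))
    # walls sides
    for nm,b in(('ymax',(.42,.62,-.1,-.06)),('ymin',(.42,.62,-.38,-.34)),('xmin',(.37,.41,-.34,-.1))):
        w=box(*b,.043,.06)
        ax=1 if nm[0]=='x' else 0
        f=np.polyfit(w[:,ax],w[:,1-ax],1);print(' ',nm,len(w),f.round(4), w.mean(0).round(4))
    p=box(.42,.66,-.03,.04,.09,.11);(vx,vy,x,y)=cv2.fitLine(p[:,:2].astype(np.float32),cv2.DIST_HUBER,0,.01,.01).ravel()
    print(' panel',len(p),'ang',np.degrees(np.arctan2(vy,vx)),x,y,p.min(0).round(4),p.max(0).round(4),np.median(p[:,2]))
    for x,y in((.566,.128),(.449,.133),(.523,.373)):
        h=box(x-.045,x+.045,y-.045,y+.045,.1,.125);b=box(x-.045,x+.045,y-.045,y+.045,.06,.08)
        b2=box(x-.045,x+.045,y-.045,y+.045,.02,.08)
        (cx,cy),rr=cv2.minEnclosingCircle((b2[:,:2]*1000).astype(np.float32))
        print(' pump',h.mean(0).round(3),h.min(0).round(3),h.max(0).round(3),'body',cx.__round__(1),round(cy,1),round(rr,1))
E
```

```text
top rim 447 0.04535916483274516
 rect ((520.7281494140625, -217.95181274414062), (282.1050720214844, 261.6979675292969), 88.29956817626953) pct [[0.3889, -0.3617], [0.6545, -0.0755]]
 guide 121 [ 0.4108 -0.2154  0.0892] [ 0.395  -0.2299  0.0832] [ 0.4351 -0.1999  0.0979]
 guide 125 [ 0.6302 -0.2215  0.0893] [ 0.6054 -0.2358  0.0832] [ 0.648  -0.2057  0.0964]
  ymax 83 [-0.0297 -0.0644] [ 0.5271 -0.08    0.0456]
  ymin 78 [-0.038  -0.3353] [ 0.5271 -0.3553  0.0455]
  xmin 96 [0.0312 0.4001] [ 0.3934 -0.2132  0.046 ]
 panel 179 ang -5.3714657 0.53745943 0.0056724297 [ 0.4405 -0.0051  0.0905] [0.6377 0.0177 0.1034] 0.0947659658622122
 pump [0.565 0.128 0.107] [0.549 0.112 0.1  ] [0.581 0.146 0.112] body 566.7 127.1 25.8
 pump [0.448 0.135 0.107] [0.429 0.119 0.1  ] [0.463 0.151 0.115] body 449.9 133.6 25.9
 pump [0.521 0.376 0.107] [0.505 0.359 0.101] [0.54  0.394 0.114] body 520.5 373.7 26.3
scene rim 701 0.045241028479713896
 rect ((522.3726196289062, -220.1134490966797), (282.1085205078125, 266.0839538574219), 88.31187438964844) pct [[0.3885, -0.3636], [0.6573, -0.0774]]
 guide 102 [ 0.4144 -0.2176  0.0899] [ 0.394  -0.2324  0.083 ] [ 0.4384 -0.2015  0.0952]
 guide 136 [ 0.6339 -0.2237  0.0898] [ 0.6073 -0.2394  0.0833] [ 0.6504 -0.2082  0.0944]
  ymax 102 [-0.0322 -0.0659] [ 0.5247 -0.0828  0.0455]
  ymin 115 [-0.0289 -0.3431] [ 0.5277 -0.3583  0.045 ]
  xmin 120 [0.0287 0.4015] [ 0.3952 -0.2215  0.0453]
 panel 170 ang -5.450518 0.5477751 0.0019424434 [ 0.4407 -0.0103  0.0901] [0.6399 0.0162 0.1018] 0.09573096455849167
 pump [0.57  0.124 0.107] [0.55  0.108 0.1  ] [0.585 0.144 0.111] body 570.5 123.5 26.1
 pump [0.452 0.132 0.107] [0.431 0.116 0.101] [0.468 0.149 0.111] body 452.9 128.7 27.9
 pump [0.526 0.373 0.107] [0.507 0.355 0.1  ] [0.541 0.393 0.113] body 524.1 370.8 26.2
```

Call:
move_arm:
  moves:
    - [[0.03, 0.04, 0.01, 0, 0, 0.215, -1], [0.03, 0.04, 0.01, 0, 0, 0.215, -1], [0.03, 0.04, 0.01, 0, 0, 0.215, -1], [0.03, 0.04, 0, 0, 0, 0.215, -1], [0.03, 0.04, 0, 0, 0, 0.215, -1], [0.03, 0.04, 0, 0, 0, 0.215, -1], [0.03, 0.04, 0, 0, 0, 0.215, -1], [0.03, 0.04, 0, 0, 0, 0.215, -1]]

```text
clock: 0.82
eef_pos: [0.2978, -0.3024, 0.2537]
tool_rot: [0.798, 0.603, -0.002, -0.003]
ft_force: [0.3, -0.5, -0.5]
grip_width: 0.0855
```

Call:
move_arm:
  moves:
    - [[0.03, 0.04, 0, 0, 0, 0.215, -1], [0.03, 0.04, 0, 0, 0, 0.215, -1], [0.03, 0.04, 0, 0, 0, 0.215, -1], [0.03, 0.04, 0, 0, 0, 0.215, -1], [0.03, 0.04, 0, 0, 0, 0.215, -1], [0.03, 0.04, 0, 0, 0, 0.215, -1], [0.03, 0.04, 0, 0, 0, 0.215, -1], [0.03, 0.04, 0, 0, 0, 0.215, -1]]

```text
clock: 1.48
eef_pos: [0.4208, -0.1324, 0.2521]
tool_rot: [0.435, 0.901, -0.004, -0.003]
ft_force: [0.1, 0.5, 0.1]
grip_width: 0.0851
```

```bash
cat >> h.py <<'E'
def toolang(o=None):
    o=o or get_obs();q=o['tool_rot'];return np.degrees(2*np.arctan2(q[1],q[0]))
def st():
    o=get_obs();print('t',round(o['clock'],2),'p',o['eef_pos'].round(4),'ang',round(toolang(o),2),'q',o['tool_rot'].round(4),'F',o['ft_force'].round(2),'w',round(o['grip_width'],4),'j',o['joint_pos'].round(2))
E
python3 -c "
from h import *
st()"
```

```text
t 1.48 p [ 0.4208 -0.1324  0.2521] ang 128.47 q [ 0.4347  0.9006 -0.0037 -0.003 ] F [0.09 0.52 0.08] w 0.0851 j [-0.3   0.13 -0.11  1.34 -0.01  0.6 ]
```

Call:
move_arm:
  moves:
    - [[0.03, 0.034, 0, 0, 0, 0.19, -1], [0.03, 0.034, 0, 0, 0, 0.19, -1], [0.03, 0.034, 0, 0, 0, 0.19, -1], [0.03, 0.034, 0, 0, 0, 0.19, -1], [0.03, 0.034, 0, 0, 0, 0.19, -1], [0.03, 0.034, 0, 0, 0, 0.19, -1], [0.027, 0.03, 0, 0, 0, 0.15, -1], [0, 0, 0, 0, 0, 0, -1]]

```text
clock: 2.15
eef_pos: [0.5292, -0.0042, 0.249]
tool_rot: [0.089, 0.996, -0.005, -0.004]
ft_force: [1.1, -0.6, 0.3]
grip_width: 0.0855
```

```bash
python3 -c "
from h import *
st();c=snap('wrist','w1.png');P=pts(c)
m=(P[...,2]>.088)&(P[...,2]<.11)
print(c['extrinsics'].round(3).tolist(),m.sum())
q=P[m];q=q[(abs(q[:,1])<.05)];print(q.min(0),q.max(0))
vx,vy,x,y=cv2.fitLine(q[:,:2].astype(np.float32),cv2.DIST_HUBER,0,.01,.01).ravel();print(np.degrees(np.arctan2(vy,vx)),x,y,np.median(q[:,2]))
"
```

```text
t 2.15 p [ 0.5292 -0.0042  0.249 ] ang 169.77 q [ 0.0892  0.996  -0.0046 -0.0037] F [ 1.1  -0.65  0.32] w 0.0855 j [-0.    0.3   0.11  1.38 -0.01  0.18]
[[0.177, 0.942, 0.284, 0.457], [0.984, -0.167, -0.06, 0.009], [-0.009, 0.29, -0.957, 0.381], [0.0, 0.0, 0.0, 1.0]] 9686
[ 0.44108749 -0.01098189  0.0880231 ] [0.75001159 0.04991456 0.10234765]
6.2953773 0.6114271 0.015806276 0.09664240092732396
```

View pics/w1.png

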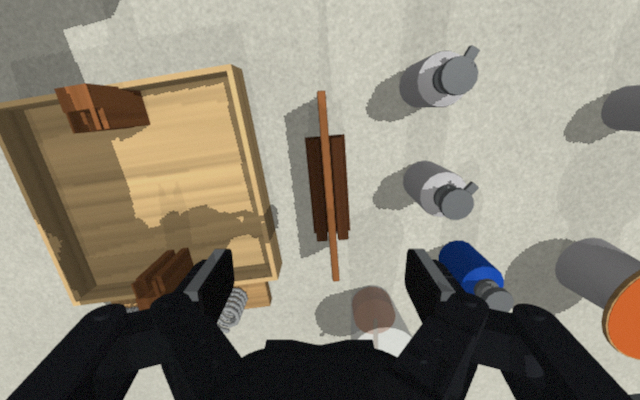

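The wrist view shows the divider edge running from (322,95) to (336,278), with guide posts at (100,105) and (165,275). The two near pumps are at (455,75) and (456,203). I'll take the same measurements from this view.

```bash
python3 - <<'E'
from h import *
c=dict(np.load('pics/w1.npz'));P=pts(c).reshape(-1,3)
box=lambda x0,x1,y0,y1,z0,z1:P[(P[:,0]>x0)&(P[:,0]<x1)&(P[:,1]>y0)&(P[:,1]<y1)&(P[:,2]>z0)&(P[:,2]<z1)]
q=box(.42,.645,-.03,.04,.092,.104)
vx,vy,x,y=cv2.fitLine(q[:,:2].astype(np.float32),cv2.DIST_HUBER,0,.01,.01).ravel();print('panel',len(q),np.degrees(np.arctan2(vy,vx)),x,y,q.min(0),q.max(0),'y at .5395',y+vy/vx*(.5395-x),np.median(q[:,2]))
for x0,x1 in((.38,.45),(.58,.66)):
    g=box(x0,x1,-.27,-.17,.083,.1);print(' guide',len(g),g.mean(0).round(4),g.min(0).round(4),g.max(0).round(4))
for nm,b in(('ymax',(.42,.62,-.1,-.06)),('xmin',(.37,.41,-.34,-.1))):
    w=box(*b,.041,.05);ax=1 if nm[0]=='x' else 0
    print(nm,len(w),np.polyfit(w[:,ax],w[:,1-ax],1),w.mean(0))
for x,y in((.566,.128),(.449,.133)):
    h=box(x-.045,x+.045,y-.045,y+.045,.1,.125);
    hist=(h[:,:2]*1000).astype(np.float32)
    print('pump',cv2.minEnclosingCircle(hist),h.mean(0))
E
```

```text
panel 1519 -5.273256 0.530879 0.0023677428 [ 0.44108749 -0.01098189  0.09282077] [0.63962331 0.01411046 0.09841218] y at .5395 0.0015720574 0.09627052676409847
 guide 1415 [ 0.4128 -0.2181  0.0899] [ 0.3949 -0.2359  0.083 ] [ 0.4374 -0.202   0.0931]
 guide 531 [ 0.6229 -0.2275  0.0896] [ 0.6063 -0.2415  0.0831] [ 0.642  -0.2091  0.0938]
ymax 1014 [-0.02792331 -0.06911632] [ 0.5116872  -0.08340432  0.04500611]
xmin 1109 [0.02927985 0.4013556 ] [ 0.39527097 -0.2078095   0.04498033]
pump ((564.8435668945312, 126.35946655273438), 20.624794006347656) [0.56540422 0.12370088 0.1076233 ]
pump ((446.80499267578125, 131.89427185058594), 20.74707794189453) [0.44922413 0.12992454 0.10763469]
```

```bash
cat >> h.py <<'E'
from scipy.spatial.transform import Rotation as R
def need(x,y,z,ang):
    o=get_obs();a=np.radians(ang)/2;T=R.from_quat([np.cos(a),np.sin(a),0,0]);r=(T*R.from_quat(o['tool_rot']).inv()).as_rotvec(degrees=True)/30
    d=(np.array([x,y,z])-o['eef_pos']);st();print('shift mm',(d*1000).round(1),'units',(d/.5).round(4),'turn units',r.round(4))
E
python3 -c "
from h import *
need(.540,.0025,.075,174.7)"
```

```text
t 2.2 p [ 0.5279 -0.0053  0.2489] ang 169.59 q [ 0.0907  0.9959 -0.0051 -0.0045] F [-0.2  -1.   -0.23] w 0.0853 j [-0.    0.3   0.1   1.38 -0.01  0.18]
shift mm [  12.1    7.8 -173.9] units [ 0.0242  0.0156 -0.3477] turn units [ 0.0187 -0.018   0.1704]
```

Call:
move_arm:
  moves:
    - [[0.012, 0.008, -0.04, 0.009, -0.009, 0.085, -1], [0.012, 0.008, -0.05, 0.009, -0.009, 0.085, -1], [0, 0, -0.05, 0, 0, 0, -1], [0, 0, -0.05, 0, 0, 0, -1], [0, 0, -0.03, 0, 0, 0, -1], [0, 0, 0, 0, 0, 0, -1]]

```text
clock: 2.7
eef_pos: [0.5373, -0.0005, 0.1359]
tool_rot: [0.049, 0.999, -0.001, 0.001]
ft_force: [-1.4, -0.2, 0.1]
grip_width: 0.0852
```

```bash
python3 -c "
from h import *
need(.540,.0025,.075,174.7)"
```

```text
t 2.7 p [ 5.373e-01 -5.000e-04  1.359e-01] ang 174.37 q [ 4.910e-02  9.988e-01 -1.000e-03  7.000e-04] F [-1.42 -0.18  0.11] w 0.0852 j [ 0.    0.38 -0.08  1.1  -0.    0.1 ]
shift mm [  2.7   3.  -60.9] units [ 0.0055  0.0059 -0.1218] turn units [0.004  0.0024 0.011 ]
```

Call:
move_arm:
  moves:
    - [[0.0055, 0.006, -0.03, 0.004, 0.0024, 0.011, -1], [0, 0, -0.03, 0, 0, 0, -1], [0, 0, -0.03, 0, 0, 0, -1], [0, 0, -0.03, 0, 0, 0, -1], [0, 0, 0, 0, 0, 0, -1]]

```text
clock: 3.12
eef_pos: [0.5386, -0.0013, 0.0776]
tool_rot: [0.051, 0.999, -0.001, 0.0]
ft_force: [-0.3, -1.2, -0.2]
grip_width: 0.0857
```

```bash
python3 -c "
from h import *
need(.540,.0025,.075,174.7)"
```

```text
t 3.12 p [ 0.5386 -0.0013  0.0776] ang 174.16 q [ 5.090e-02  9.987e-01 -6.000e-04  4.000e-04] F [-0.27 -1.18 -0.17] w 0.0857 j [-0.    0.44 -0.16  0.97 -0.    0.1 ]
shift mm [ 1.4  3.8 -2.6] units [ 0.0027  0.0076 -0.0052] turn units [0.0025 0.0016 0.0179]
```

Small correction, then close.

Call:
move_arm:
  moves:
    - [[0.003, 0.008, -0.005, 0.002, 0.001, 0.018, -1], [0, 0, 0, 0, 0, 0, 1], [0, 0, 0, 0, 0, 0, 1], [0, 0, 0, 0, 0, 0, 1], [0, 0, 0, 0, 0, 0, 1], [0, 0, 0, 0, 0, 0, 1], [0, 0, 0, 0, 0, 0, 1], [0, 0, 0, 0, 0, 0, 1]]

```text
clock: 3.78
eef_pos: [0.5437, 0.0018, 0.0821]
tool_rot: [0.047, 0.999, -0.0, 0.005]
ft_force: [0.2, 0.5, -1.2]
grip_width: 0.0068
```

Call:
move_arm:
  moves:
    - [[0, 0, 0, 0, 0, 0, 1], [0, 0, 0, 0, 0, 0, 1], [0, 0, 0, 0, 0, 0, 1]]

```text
clock: 4.03
eef_pos: [0.5433, 0.0018, 0.0819]
tool_rot: [0.047, 0.999, -0.0, 0.005]
ft_force: [-0.5, -0.5, -1.0]
grip_width: 0.0067
```

```bash
python3 -c "
from h import *
need(.540,.0025,.19,174.7)"
```

```text
t 4.03 p [0.5433 0.0018 0.0819] ang 174.57 q [ 4.730e-02  9.989e-01 -1.000e-04  4.500e-03] F [-0.49 -0.48 -1.04] w 0.0067 j [ 0.    0.44 -0.15  0.97 -0.    0.1 ]
shift mm [ -3.3   0.7 108.1] units [-0.0066  0.0013  0.2162] turn units [0.0011 0.0172 0.0042]
```

Call:
move_arm:
  moves:
    - [[0, 0, 0.03, 0, 0, 0, 1], [0, 0, 0.04, 0, 0, 0, 1], [0, 0, 0.05, 0, 0, 0, 1], [0, 0, 0.05, 0, 0, 0, 1], [0, 0, 0.05, 0, 0, 0, 1], [0, 0, 0.02, 0, 0, 0, 1], [0, 0, 0, 0, 0, 0, 1]]

```text
clock: 4.62
eef_pos: [0.5381, 0.0018, 0.2021]
tool_rot: [0.047, 0.999, -0.0, -0.002]
ft_force: [-0.3, -0.5, -1.1]
grip_width: 0.007
```

```bash
python3 -c "
from h import *
need(.522,-.2195,.2,178.3)
c=snap('wrist','w2.png')"
```

```text
t 4.62 p [0.5381 0.0018 0.2021] ang 174.58 q [ 4.730e-02  9.989e-01 -5.000e-04 -1.700e-03] F [-0.34 -0.54 -1.13] w 0.007 j [ 0.    0.34  0.03  1.27 -0.    0.1 ]
shift mm [ -16.1 -221.3   -2.1] units [-0.0322 -0.4426 -0.0043] turn units [ 0.0017 -0.0067  0.1241]
```

View pics/w2.png

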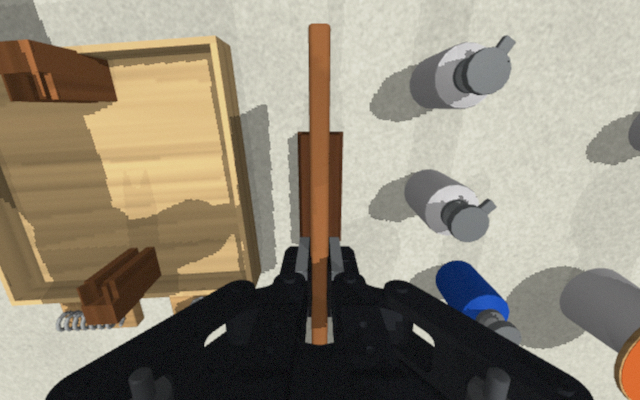

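Call:
move_arm:
  moves:
    - [[-0.004, -0.05, 0, 0, 0, 0.0155, 1], [-0.004, -0.06, 0, 0, 0, 0.0155, 1], [-0.004, -0.065, 0, 0, 0, 0.0155, 1], [-0.004, -0.065, 0, 0, 0, 0.0155, 1], [-0.004, -0.065, 0, 0, 0, 0.0155, 1], [-0.004, -0.065, 0, 0, 0, 0.0155, 1], [-0.004, -0.06, 0, 0, 0, 0.0155, 1], [0, 0, 0, 0, 0, 0, 1]]

```text
clock: 5.33
eef_pos: [0.5175, -0.2179, 0.1888]
tool_rot: [0.013, 1.0, 0.002, -0.01]
ft_force: [0.7, 0.6, -1.2]
grip_width: 0.0071
```

```bash
python3 - <<'E'
from h import *
need(.525,-.2195,.2,178.3)
for n in ('wrist','top','scene'):
    c=snap(n,n+'3.png');P=pts(c).reshape(-1,3)
    box=lambda x0,x1,y0,y1,z0,z1:P[(P[:,0]>x0)&(P[:,0]<x1)&(P[:,1]>y0)&(P[:,1]<y1)&(P[:,2]>z0)&(P[:,2]<z1)]
    q=box(.4,.5 if n=='wrist' else .65,-.26,-.17,.195,.225)
    if len(q)>30:
      print(n,'panel top',len(q),q.min(0).round(4),q.max(0).round(4),np.median(q,0).round(4)); vx,vy,x,y=cv2.fitLine(q[:,:2].astype(np.float32),cv2.DIST_HUBER,0,.01,.01).ravel(); print(np.degrees(np.arctan(vy/vx)),x,y)
    for x0,x1 in((.38,.45),(.58,.66)):
        g=box(x0,x1,-.27,-.17,.083,.098)
        if len(g):print(' guide',len(g),g.mean(0).round(4),g.min(0).round(4),g.max(0).round(4))
E
```

```text
t 5.33 p [ 0.5175 -0.2179  0.1888] ang 178.51 q [ 0.013   0.9999  0.0017 -0.0101] F [ 0.72  0.55 -1.23] w 0.0071 j [-0.4   0.4   0.1   1.28 -0.   -0.37]
shift mm [ 7.5 -1.6 11.2] units [ 0.0149 -0.0032  0.0224] turn units [-0.007  -0.0384 -0.007 ]
wrist panel top 4410 [ 0.4151 -0.2224  0.2019] [ 0.5    -0.2128  0.208 ] [ 0.4507 -0.2175  0.205 ]
-1.4330882 0.4529243 -0.21750055
 guide 1164 [ 0.4136 -0.2231  0.0906] [ 0.3945 -0.2349  0.0831] [ 0.4371 -0.2038  0.0935]
 guide 179 [ 0.638  -0.2229  0.0917] [ 0.6263 -0.2346  0.0895] [ 0.6492 -0.2108  0.0935]
top panel top 48 [ 0.5687 -0.2167  0.1951] [ 0.6125 -0.2103  0.2041] [ 0.5916 -0.2134  0.1993]
-1.8578213 0.59148157 -0.2134113
 guide 97 [ 0.6335 -0.2194  0.0893] [ 0.606  -0.2359  0.0836] [ 0.6479 -0.2055  0.0977]
scene panel top 216 [ 0.4868 -0.2348  0.195 ] [ 0.6157 -0.1839  0.2248] [ 0.5301 -0.2135  0.2023]
-1.7652276 0.54381216 -0.21340893
 guide 27 [ 0.4238 -0.2272  0.0887] [ 0.4113 -0.2321  0.0832] [ 0.4389 -0.2199  0.0952]
 guide 143 [ 0.6345 -0.2238  0.09  ] [ 0.6066 -0.2395  0.0831] [ 0.6502 -0.2082  0.0954]
```

View pics/wrist3.png

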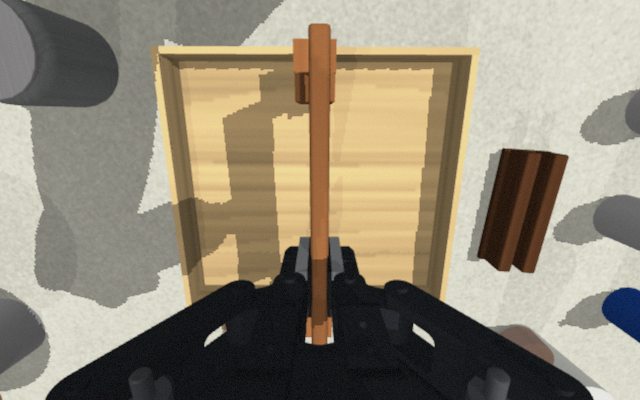

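View pics/scene3.png

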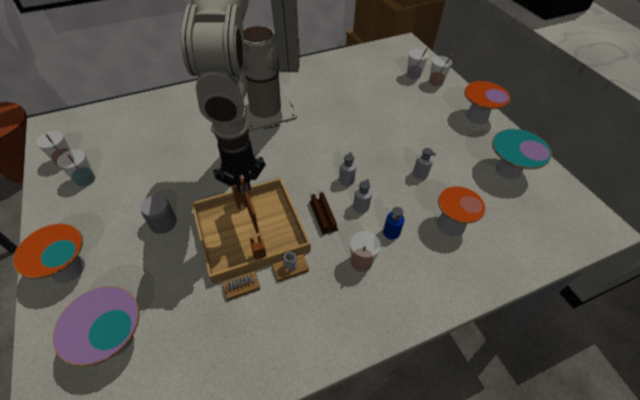

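Call:
move_arm:
  moves:
    - [[0.008, -0.004, 0.006, -0.004, -0.02, 0, 1], [0.008, -0.004, 0.006, -0.004, -0.018, 0, 1], [0, 0, 0, 0, 0, 0, 1]]

```text
clock: 5.73
eef_pos: [0.5265, -0.2137, 0.1941]
tool_rot: [0.009, 1.0, 0.002, -0.001]
ft_force: [0.7, -0.4, -0.7]
grip_width: 0.007
```

```bash
python3 - <<'E'
from h import *
need(.5255,-.222,.18,178.3)
E
```

```text
t 5.73 p [ 0.5265 -0.2137  0.1941] ang 179.02 q [ 8.6e-03  1.0e+00  2.2e-03 -7.0e-04] F [ 0.68 -0.43 -0.65] w 0.007 j [-0.39  0.4   0.1   1.28  0.   -0.37]
shift mm [ -1.   -8.3 -14.1] units [-0.002  -0.0167 -0.0282] turn units [-0.0083 -0.0024 -0.0239]
```

Call:
move_arm:
  moves:
    - [[-0.001, -0.012, -0.01, -0.004, 0, -0.012, 1], [0, -0.005, -0.01, 0, 0, -0.01, 1], [0, 0, 0, 0, 0, 0, 1], [0, 0, 0, 0, 0, 0, 1]]

```text
clock: 6.07
eef_pos: [0.5271, -0.2204, 0.1838]
tool_rot: [0.013, 1.0, 0.001, 0.0]
ft_force: [0.0, -0.1, -1.0]
grip_width: 0.0069
```

```bash
python3 - <<'E'
from h import *
need(.5255,-.222,.18,178.3)
E
```

```text
t 6.07 p [ 0.5271 -0.2204  0.1838] ang 178.56 q [1.260e-02 9.999e-01 7.000e-04 2.000e-04] F [ 0.04 -0.14 -0.98] w 0.0069 j [-0.4   0.41  0.09  1.25  0.   -0.37]
shift mm [-1.6 -1.6 -3.8] units [-0.0032 -0.0032 -0.0077] turn units [-0.0028  0.0007 -0.0087]
```

Call:
move_arm:
  moves:
    - [[-0.003, -0.003, -0.006, -0.002, 0, -0.008, 1], [0, 0, 0, 0, 0, 0, 1], [0, 0, 0, 0, 0, 0, 1]]

```text
clock: 6.32
eef_pos: [0.5252, -0.2217, 0.1801]
tool_rot: [0.015, 1.0, 0.0, -0.0]
ft_force: [0.0, -0.7, -0.6]
grip_width: 0.0075
```

```bash
python3 - <<'E'
from h import *
st()
c=snap('wrist','w4.png');P=pts(c).reshape(-1,3)
box=lambda x0,x1,y0,y1,z0,z1:P[(P[:,0]>x0)&(P[:,0]<x1)&(P[:,1]>y0)&(P[:,1]<y1)&(P[:,2]>z0)&(P[:,2]<z1)]
q=box(.4,.5,-.26,-.17,.18,.21);print(q.min(0),q.max(0));print(np.polyfit(q[:,0],q[:,1],1),np.polyval(np.polyfit(q[:,0],q[:,1],1),.415))
q=box(.3,.52,-.26,-.17,.10,.21);print(q.min(0))
g=box(.38,.45,-.26,-.18,.083,.097);print(g.min(0),g.max(0))
st()
im=c['pixels'][...,::-1];cv2.imwrite('pics/w4c.png',cv2.resize(im[0:200,220:420],None,fx=3,fy=3))
E
```

```text
t 6.32 p [ 0.5252 -0.2217  0.1801] ang 178.31 q [ 1.480e-02  9.999e-01  4.000e-04 -3.000e-04] F [ 0.05 -0.7  -0.63] w 0.0075 j [-0.4   0.41  0.08  1.24  0.   -0.37]
[ 0.42234843 -0.22582776  0.19244535] [ 0.49997443 -0.21623085  0.19756647]
[-0.02834868 -0.20799931] -0.2197640072326634
[ 0.42234843 -0.24232792  0.17303063]
[ 0.39455829 -0.23499213  0.08365257] [ 0.43735335 -0.20337696  0.09393442]
t 6.37 p [ 0.5251 -0.2217  0.18  ] ang 178.31 q [ 1.470e-02  9.999e-01  4.000e-04 -5.000e-04] F [-0.91 -1.18 -1.02] w 0.0068 j [-0.4   0.41  0.08  1.24  0.   -0.37]
```

View pics/w4c.png

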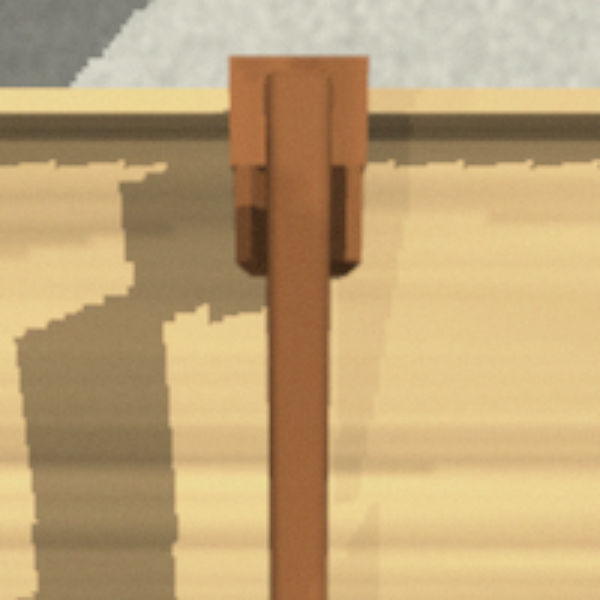

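The divider is centred over the near guide, with the crop showing about equal margins at (268,330). Lowering it now.

Call:
move_arm:
  moves:
    - [[0, 0, -0.02, 0, 0, 0, 1], [0, 0, -0.02, 0, 0, 0, 1], [0, 0, -0.02, 0, 0, 0, 1], [0, 0, 0, 0, 0, 0, 1]]

```text
clock: 6.7
eef_pos: [0.5252, -0.2219, 0.1477]
tool_rot: [0.015, 1.0, 0.0, 0.0]
ft_force: [-0.0, 0.6, -1.9]
grip_width: 0.0066
```

```bash
python3 - <<'E'
from h import *
need(.5255,-.222,.082,178.3)
E
```

```text
t 6.7 p [ 0.5252 -0.2219  0.1477] ang 178.3 q [1.490e-02 9.999e-01 2.000e-04 3.000e-04] F [-0.01  0.57 -1.92] w 0.0066 j [-0.4   0.43  0.03  1.17  0.   -0.37]
shift mm [  0.3  -0.1 -65.7] units [ 0.0005 -0.0003 -0.1313] turn units [-0.0007  0.0011  0.0001]
```

Call:
move_arm:
  moves:
    - [[0, 0, -0.02, 0, 0, 0, 1], [0, 0, -0.02, 0, 0, 0, 1], [0, 0, -0.02, 0, 0, 0, 1], [0, 0, -0.02, 0, 0, 0, 1], [0, 0, 0, 0, 0, 0, 1]]

```text
clock: 7.12
eef_pos: [0.5243, -0.2215, 0.1032]
tool_rot: [0.015, 1.0, 0.001, -0.001]
ft_force: [-0.8, 0.9, -0.4]
grip_width: 0.0069
```

```bash
python3 - <<'E'
from h import *
need(.5255,-.222,.082,178.3)
E
```

```text
t 7.12 p [ 0.5243 -0.2215  0.1032] ang 178.3 q [ 1.490e-02  9.999e-01  6.000e-04 -7.000e-04] F [-0.84  0.85 -0.36] w 0.0069 j [-0.4   0.47 -0.04  1.07  0.   -0.37]
shift mm [  1.2  -0.5 -21.2] units [ 0.0023 -0.0011 -0.0424] turn units [-0.0024 -0.0027  0.0001]
```

Call:
move_arm:
  moves:
    - [[0, 0, -0.016, 0, 0, 0, 1], [0, 0, -0.016, 0, 0, 0, 1], [0, 0, -0.012, 0, 0, 0, 1], [0, 0, -0.006, 0, 0, 0, 1], [0, 0, 0, 0, 0, 0, 1]]

```text
clock: 7.53
eef_pos: [0.5254, -0.2222, 0.0828]
tool_rot: [0.015, 1.0, -0.001, 0.002]
ft_force: [0.6, -0.8, -2.1]
grip_width: 0.0068
```

```bash
python3 - <<'E'
from h import *
need(.5255,-.222,.082,178.3)
E
```

```text
t 7.53 p [ 0.5254 -0.2222  0.0828] ang 178.29 q [ 1.500e-02  9.999e-01 -6.000e-04  1.800e-03] F [ 0.62 -0.76 -2.13] w 0.0068 j [-0.4   0.49 -0.06  1.01  0.   -0.37]
shift mm [ 0.1  0.2 -0.8] units [ 0.0002  0.0004 -0.0017] turn units [0.0024 0.0067 0.0004]
```

Now a gentle push to feel the floor, then let go.

Call:
move_arm:
  moves:
    - [[0, 0, -0.006, 0, 0, 0, 1], [0, 0, -0.006, 0, 0, 0, 1], [0, 0, -0.004, 0, 0, 0, 1]]

```text
clock: 7.78
eef_pos: [0.5264, -0.2227, 0.0816]
tool_rot: [0.015, 1.0, -0.002, 0.005]
ft_force: [-3.2, 1.5, 7.7]
grip_width: 0.0071
```

```bash
python3 - <<'E'
from h import *
need(.5255,-.222,.082,178.3)
E
```

```text
t 7.78 p [ 0.5264 -0.2227  0.0816] ang 178.29 q [ 0.0149  0.9999 -0.0018  0.0047] F [-3.19  1.54  7.75] w 0.0071 j [-0.4   0.49 -0.07  1.    0.   -0.37]
shift mm [-0.9  0.7  0.4] units [-0.0019  0.0013  0.0008] turn units [0.007  0.0177 0.0002]
```

Call:
move_arm:
  moves:
    - [[0, 0, 0, 0, 0, 0, -1], [0, 0, 0, 0, 0, 0, -1], [0, 0, 0, 0, 0, 0, -1], [0, 0, 0, 0, 0, 0, -1], [0, 0, 0.02, 0, 0, 0, -1], [0, 0, 0.05, 0, 0, 0, -1], [0, 0, 0.06, 0, 0, 0, -1], [0, 0, 0.06, 0, 0, 0, -1]]

```text
clock: 8.45
eef_pos: [0.5211, -0.2204, 0.1706]
tool_rot: [0.015, 1.0, 0.002, -0.004]
ft_force: [1.1, 0.2, -0.7]
grip_width: 0.0853
```

Call:
move_arm:
  moves:
    - [[0, 0, 0.04, 0, 0, 0, -1], [0, 0, 0, 0, 0, 0, -1], [0, 0, 0, 0, 0, 0, -1]]

```text
clock: 8.7
eef_pos: [0.5247, -0.222, 0.1998]
tool_rot: [0.015, 1.0, -0.001, 0.002]
ft_force: [-0.6, 0.6, -0.8]
grip_width: 0.0853
```

```bash
python3 - <<'E'
from h import *
st()
c=snap('wrist','w5.png');P=pts(c).reshape(-1,3)
box=lambda x0,x1,y0,y1,z0,z1:P[(P[:,0]>x0)&(P[:,0]<x1)&(P[:,1]>y0)&(P[:,1]<y1)&(P[:,2]>z0)&(P[:,2]<z1)]
q=box(.43,.6,-.25,-.2,.08,.11);print(len(q),np.median(q[:,2]),q.min(0),q.max(0),np.polyfit(q[:,0],q[:,1],1))
E
```

```text
t 8.7 p [ 0.5247 -0.222   0.1998] ang 178.29 q [ 1.490e-02  9.999e-01 -9.000e-04  2.400e-03] F [-0.56  0.6  -0.82] w 0.0853 j [-0.4   0.39  0.11  1.28  0.   -0.37]
2194 0.09615415433987776 [ 0.4300135  -0.23536256  0.08013632] [ 0.5995448  -0.20553585  0.09850461] [-0.03334081 -0.20595424]
```

View pics/w5.png

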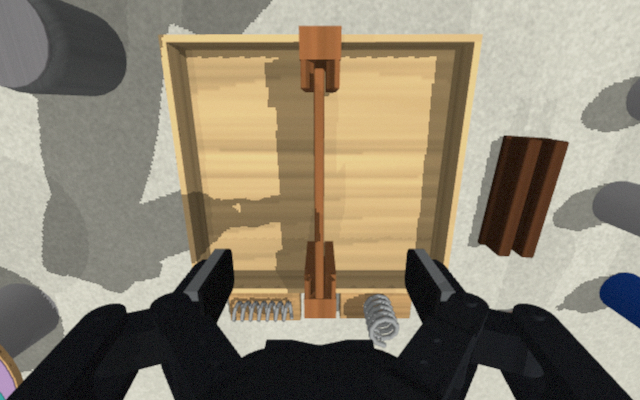

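The divider is home: its top edge measures z 0.0962 in the image from (318,70) to (318,290). The upright coil at (380,315) is on the +y side, so stiff pumps go to the +y bay. Next I go over the pumps with the fingers shut.

Call:
move_arm:
  moves:
    - [[-0.01, 0.05, 0.015, 0, 0, 0, 1], [-0.01, 0.08, 0.015, 0, 0, 0, 1], [-0.01, 0.08, 0.015, 0, 0, 0, 1], [-0.01, 0.08, 0.015, 0, 0, 0, 1], [-0.01, 0.08, 0.015, 0, 0, 0, 1], [-0.01, 0.08, 0.015, 0, 0, 0, 1], [-0.01, 0.08, 0.015, 0, 0, 0, 1], [-0.01, 0.08, 0.015, 0, 0, 0, 1]]

```text
clock: 9.42
eef_pos: [0.4763, 0.0838, 0.2471]
tool_rot: [0.024, 1.0, -0.001, -0.008]
ft_force: [0.5, -0.8, -0.1]
grip_width: -0.0002
```

Call:
move_arm:
  moves:
    - [[-0.005, 0.06, 0.01, 0, 0, 0, 1], [0, 0.03, 0, 0, 0, 0, 1], [0, 0, 0, 0, 0, 0, 1], [0, 0, 0, 0, 0, 0, 1], [0, 0, 0, 0, 0, 0, 1]]

```text
clock: 9.83
eef_pos: [0.469, 0.138, 0.2471]
tool_rot: [0.017, 1.0, -0.002, -0.013]
ft_force: [0.2, -0.5, -0.4]
grip_width: 0.0002
```

```bash
cat >> h.py <<'E'
def pumps(f,guess):
    c=snap('wrist',f);P=pts(c).reshape(-1,3);r=[]
    for x,y in guess:
        d=np.hypot(P[:,0]-x,P[:,1]-y)<.055
        h=P[d&(P[:,2]>.102)&(P[:,2]<.116)][:,:2]
        if len(h)<30: print('no head',x,y);continue
        # head disc: robust - iterate circle r=16 inliers
        c0=np.median(h,0)
        for _ in range(15):
            k=h[np.hypot(*(h-c0).T)<.0165]
            hull=cv2.convexHull((k*1000).astype(np.float32));M=cv2.moments(hull);c0=np.array([M['m10'],M['m01']])/M['m00']/1000
        s=h[np.hypot(*(h-c0).T)>.018]
        b=P[d&(P[:,2]>.068)&(P[:,2]<.079)][:,:2]
        bc=cv2.minEnclosingCircle((b*1000).astype(np.float32)) if len(b)>20 else None
        print('pump head',c0.round(4),'n',len(h),'spout ang',np.degrees(np.arctan2(*(s.mean(0)-c0)[::-1])).round(0) if len(s)>5 else None,'len',np.hypot(*(s-c0).T).max().round(3) if len(s) else 0,'shoulder',bc)
    return c
E
python3 -c "
from h import *
st();pumps('w6.png',[(.566,.126),(.449,.131)])"
```

```text
t 9.83 p [0.469  0.138  0.2471] ang 178.01 q [ 0.0173  0.9998 -0.002  -0.0129] F [ 0.22 -0.53 -0.37] w 0.0002 j [0.28 0.24 0.01 1.37 0.   0.32]
no head 0.566 0.126
pump head [0.4505 0.1301] n 976 spout ang 143.0 len 0.025 shoulder ((450.70556640625, 130.0997772216797), 25.686237335205078)
```

View pics/w6.png

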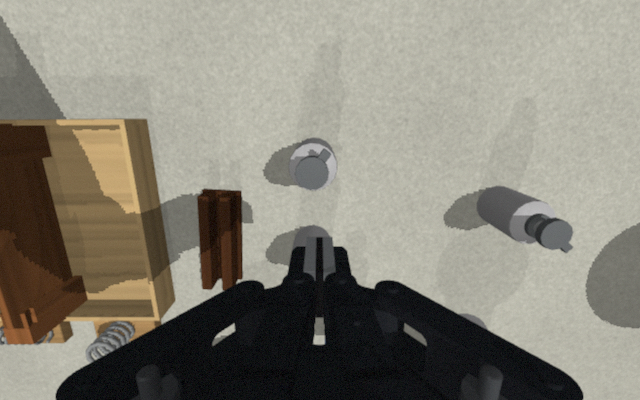

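```bash
python3 -c "
from h import *
c=dict(np.load('pics/w6.npz'))
need(.4505,.130,.135,178)"
```

```text
t 9.88 p [0.469  0.1376 0.247 ] ang 177.97 q [ 0.0177  0.9998 -0.002  -0.0131] F [0.01 0.33 0.35] w 0.0002 j [0.28 0.24 0.01 1.37 0.   0.32]
shift mm [ -18.5   -7.6 -112. ] units [-0.0369 -0.0152 -0.224 ] turn units [ 0.0069 -0.0502  0.0011]
```

Call:
move_arm:
  moves:
    - [[-0.012, -0.005, -0.04, 0.003, -0.02, 0, 1], [-0.012, -0.005, -0.05, 0.003, -0.02, 0, 1], [-0.012, -0.005, -0.05, 0, -0.01, 0, 1], [0, 0, -0.05, 0, 0, 0, 1], [0, 0, -0.02, 0, 0, 0, 1], [0, 0, 0, 0, 0, 0, 1], [0, 0, 0, 0, 0, 0, 1]]

```text
clock: 10.47
eef_pos: [0.4501, 0.1195, 0.1364]
tool_rot: [0.026, 1.0, -0.002, -0.0]
ft_force: [0.5, -0.7, 0.5]
grip_width: 0.0004
```

```bash
python3 -c "
from h import *
need(.4505,.130,.125,178)"
```

```text
t 10.47 p [0.4501 0.1195 0.1364] ang 177.01 q [ 2.610e-02  9.997e-01 -1.600e-03 -1.000e-04] F [ 0.48 -0.65  0.54] w 0.0004 j [ 0.26  0.25 -0.27  1.05 -0.    0.31]
shift mm [  0.4  10.5 -11.4] units [ 0.0008  0.021  -0.0228] turn units [ 0.0059 -0.0004  0.0331]
```

Call:
move_arm:
  moves:
    - [[0, 0.014, -0.008, 0.003, 0, 0.02, 1], [0, 0.007, -0.008, 0, 0, 0.01, 1], [0, 0, 0, 0, 0, 0, 1], [0, 0, 0, 0, 0, 0, 1]]

```text
clock: 10.8
eef_pos: [0.4527, 0.1297, 0.1301]
tool_rot: [0.019, 1.0, -0.0, 0.002]
ft_force: [0.4, 0.3, 0.4]
grip_width: 0.0002
```

```bash
python3 -c "
from h import *
need(.4505,.130,.119,178)"
```

```text
t 10.8 p [0.4527 0.1297 0.1301] ang 177.77 q [ 1.940e-02  9.998e-01 -1.000e-04  2.100e-03] F [0.43 0.34 0.42] w 0.0002 j [ 0.28  0.26 -0.27  1.03 -0.    0.32]
shift mm [ -2.2   0.3 -11.1] units [-0.0044  0.0007 -0.0222] turn units [0.0005 0.0079 0.0076]
```

Call:
move_arm:
  moves:
    - [[-0.004, 0, -0.012, 0, 0, 0, 1], [0, 0, -0.012, 0, 0, 0, 1], [0, 0, 0, 0, 0, 0, 1]]

```text
clock: 11.05
eef_pos: [0.4523, 0.1307, 0.1188]
tool_rot: [0.019, 1.0, 0.001, 0.004]
ft_force: [0.3, 0.1, 1.0]
grip_width: -0.0001
```

Call:
move_arm:
  moves:
    - [[0, 0, -0.006, 0, 0, 0, 1], [0, 0, -0.006, 0, 0, 0, 1]]

```text
clock: 11.22
eef_pos: [0.4529, 0.1308, 0.1138]
tool_rot: [0.019, 1.0, 0.001, 0.005]
ft_force: [-2.1, -0.9, 7.8]
grip_width: 0.0002
```

Call:
move_arm:
  moves:
    - [[0, 0, -0.006, 0, 0, 0, 1], [0, 0, 0, 0, 0, 0, 1]]

```text
clock: 11.38
eef_pos: [0.4529, 0.1308, 0.112]
tool_rot: [0.019, 1.0, 0.001, 0.006]
ft_force: [-2.6, -0.5, 9.0]
grip_width: 0.0003
```

Pump 2 pushed back with 9 N at about 7 mm, so it is stiff. Rising and opening to grip it.

Call:
move_arm:
  moves:
    - [[0, 0, 0.02, 0, 0, 0, 1], [0, 0, 0.04, 0, -0.01, 0, 1], [0, 0, 0.03, 0, -0.01, 0, -1], [0, 0, 0, 0, 0, 0, -1], [0, 0, 0, 0, 0, 0, -1], [0, 0, 0, 0, 0, 0, -1], [0, 0, 0, 0, 0, 0, -1]]

```text
clock: 11.97
eef_pos: [0.452, 0.1307, 0.1566]
tool_rot: [0.019, 1.0, 0.001, 0.01]
ft_force: [-0.9, -0.1, -0.2]
grip_width: 0.0605
```

```bash
python3 -c "
from h import *
need(.4505,.130,.058,178);pumps('w7.png',[(.4505,.130)])"
```

```text
t 11.97 p [0.452  0.1307 0.1566] ang 177.87 q [1.860e-02 9.998e-01 6.000e-04 1.040e-02] F [-0.9  -0.11 -0.18] w 0.0605 j [ 0.28  0.23 -0.25  1.08 -0.01  0.32]
shift mm [ -1.5  -0.7 -98.6] units [-0.003  -0.0013 -0.1973] turn units [-0.0017  0.0399  0.0044]
pump head [0.4506 0.1299] n 1970 spout ang 144.0 len 0.025 shoulder ((450.45147705078125, 130.12815856933594), 25.822818756103516)
```

Call:
move_arm:
  moves:
    - [[-0.003, -0.001, 0, 0, 0.02, 0, -1], [0, 0, 0, 0, 0.02, 0, -1], [0, 0, -0.03, 0, 0, 0, -1], [0, 0, -0.04, 0, 0, 0, -1], [0, 0, -0.04, 0, 0, 0, -1], [0, 0, -0.04, 0, 0, 0, -1], [0, 0, -0.02, 0, 0, 0, -1], [0, 0, 0, 0, 0, 0, -1]]

```text
clock: 12.68
eef_pos: [0.4496, 0.1296, 0.0653]
tool_rot: [0.019, 1.0, -0.0, -0.004]
ft_force: [-0.3, -0.3, 0.9]
grip_width: 0.0854
```

```bash
python3 -c "
from h import *
need(.4505,.130,.058,178)"
```

```text
t 12.68 p [0.4496 0.1296 0.0653] ang 177.84 q [ 1.880e-02  9.998e-01 -1.000e-04 -4.300e-03] F [-0.26 -0.28  0.92] w 0.0854 j [ 0.28  0.34 -0.36  0.88  0.    0.32]
shift mm [ 0.9  0.4 -7.3] units [ 0.0019  0.0007 -0.0147] turn units [ 0.0001 -0.0162  0.0053]
```

Call:
move_arm:
  moves:
    - [[0.002, 0.001, -0.012, 0, -0.01, 0, -1], [0, 0, -0.002, 0, 0, 0, 1], [0, 0, 0, 0, 0, 0, 1], [0, 0, 0, 0, 0, 0, 1], [0, 0, 0, 0, 0, 0, 1], [0, 0, 0, 0, 0, 0, 1], [0, 0, 0, 0, 0, 0, 1]]

```text
clock: 13.27
eef_pos: [0.452, 0.1306, 0.0592]
tool_rot: [0.019, 1.0, 0.0, -0.001]
ft_force: [0.4, -0.2, -1.8]
grip_width: 0.0501
```

Call:
move_arm:
  moves:
    - [[0, 0, 0.02, 0, 0, 0, 1], [0, 0, 0.04, 0, 0, 0, 1], [0, 0, 0.06, 0, 0, 0, 1], [0, 0, 0.06, 0, 0, 0, 1], [0, 0, 0.04, 0, 0, 0, 1], [0, 0, 0, 0, 0, 0, 1]]

```text
clock: 13.77
eef_pos: [0.4479, 0.1293, 0.1716]
tool_rot: [0.019, 1.0, -0.001, -0.005]
ft_force: [1.1, 0.4, -1.4]
grip_width: 0.0504
```

```bash
python3 -c "
from h import *
R0=np.array([.522,-.222]);a=np.radians(-1.7)
for n,x,y in(('L-60',-.06,.073),('L0',0,.073),('L60',.06,.073),('R-60',-.06,-.073),('R0',0,-.073),('R60',.06,-.073)):
  print(n,(R0+[np.cos(a)*x-np.sin(a)*y,np.sin(a)*x+np.cos(a)*y]).round(4))
need(.584,-.151,.17,178.3);snap('wrist','w8.png')"
```

```text
L-60 [ 0.4642 -0.1473]
L0 [ 0.5242 -0.149 ]
L60 [ 0.5841 -0.1508]
R-60 [ 0.4599 -0.2932]
R0 [ 0.5198 -0.295 ]
R60 [ 0.5798 -0.2967]
t 13.77 p [0.4479 0.1293 0.1716] ang 177.84 q [ 1.890e-02  9.998e-01 -9.000e-04 -4.800e-03] F [ 1.07  0.39 -1.4 ] w 0.0504 j [ 0.28  0.23 -0.2   1.15  0.    0.32]
shift mm [ 136.1 -280.3   -1.6] units [ 0.2722 -0.5607 -0.0033] turn units [ 0.0033 -0.0183  0.0155]
```

View pics/w8.png

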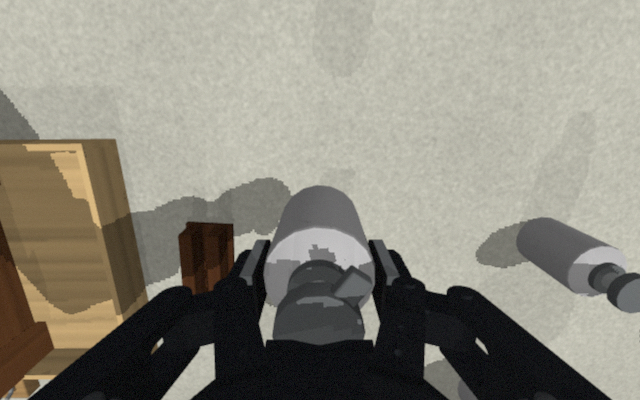

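Call:
move_arm:
  moves:
    - [[0.015, -0.03, 0.01, 0, -0.009, 0, 1], [0.027, -0.056, 0.005, 0, -0.009, 0, 1], [0.027, -0.056, 0, 0, 0, 0, 1], [0.027, -0.056, 0, 0, 0, 0, 1], [0.027, -0.056, 0, 0, 0, 0.005, 1], [0.027, -0.056, 0, 0, 0, 0.005, 1], [0.027, -0.056, 0, 0, 0, 0.005, 1], [0.027, -0.056, 0, 0, 0, 0, 1]]

```text
clock: 14.48
eef_pos: [0.5429, -0.085, 0.1643]
tool_rot: [0.008, 1.0, 0.0, -0.01]
ft_force: [1.3, 0.4, -2.1]
grip_width: 0.0503
```

Call:
move_arm:
  moves:
    - [[0.027, -0.056, 0, 0, 0, 0, 1], [0.022, -0.045, 0, 0, 0, 0, 1], [0.012, -0.025, 0, 0, 0, 0, 1], [0, 0, 0, 0, 0, 0, 1], [0, 0, 0, 0, 0, 0, 1]]

```text
clock: 14.9
eef_pos: [0.5712, -0.1574, 0.151]
tool_rot: [0.012, 1.0, 0.001, -0.018]
ft_force: [0.8, -0.2, -2.0]
grip_width: 0.0498
```

```bash
python3 -c "
from h import *
need(.584,-.151,.15,178.3)"
```

```text
t 14.9 p [ 0.5712 -0.1574  0.151 ] ang 178.59 q [ 0.0123  0.9998  0.0013 -0.0178] F [ 0.77 -0.23 -1.97] w 0.0498 j [-0.27  0.5   0.14  1.25 -0.01 -0.24]
shift mm [12.8  6.4 -1. ] units [ 0.0255  0.0127 -0.0021] turn units [-0.006  -0.0679 -0.0096]
```

Call:
move_arm:
  moves:
    - [[0.013, 0.006, 0, -0.003, -0.034, -0.005, 1], [0.013, 0.004, 0, -0.003, -0.034, -0.005, 1], [0, 0, 0, 0, 0, 0, 1], [0, 0, 0, 0, 0, 0, 1]]

```text
clock: 15.23
eef_pos: [0.5824, -0.1481, 0.147]
tool_rot: [0.014, 1.0, 0.001, -0.002]
ft_force: [-0.5, -0.1, -2.3]
grip_width: 0.0501
```

```bash
python3 -c "
from h import *
need(.584,-.151,.0675,178.3)"
```

```text
t 15.23 p [ 0.5824 -0.1481  0.147 ] ang 178.43 q [ 0.0137  0.9999  0.0015 -0.0019] F [-0.48 -0.09 -2.29] w 0.0501 j [-0.25  0.5   0.13  1.21  0.   -0.22]
shift mm [  1.6  -2.9 -79.5] units [ 0.0033 -0.0058 -0.1591] turn units [-0.0057 -0.0072 -0.0043]
```

Call:
move_arm:
  moves:
    - [[0.003, -0.006, -0.02, -0.005, -0.006, 0, 1], [0, 0, -0.04, 0, 0, 0, 1], [0, 0, -0.04, 0, 0, 0, 1], [0, 0, -0.03, 0, 0, 0, 1], [0, 0, -0.02, 0, 0, 0, 1], [0, 0, 0, 0, 0, 0, 1]]

```text
clock: 15.73
eef_pos: [0.5855, -0.1455, 0.0741]
tool_rot: [0.009, 1.0, -0.001, 0.004]
ft_force: [-0.9, 0.1, -2.7]
grip_width: 0.0503
```

```bash
python3 -c "
from h import *
need(.584,-.151,.0655,178.3)"
```

```text
t 15.73 p [ 0.5855 -0.1455  0.0741] ang 178.94 q [ 9.300e-03  9.999e-01 -6.000e-04  4.000e-03] F [-0.89  0.06 -2.73] w 0.0503 j [-0.24  0.55  0.02  1.03  0.   -0.23]
shift mm [-1.5 -5.5 -8.6] units [-0.003  -0.011  -0.0171] turn units [ 0.0024  0.0153 -0.0212]
```

Call:
move_arm:
  moves:
    - [[-0.003, -0.008, -0.008, 0.002, 0.008, -0.02, 1], [0, 0, -0.006, 0, 0.006, 0, 1], [0, 0, -0.006, 0, 0, 0, 1], [0, 0, -0.004, 0, 0, 0, 1]]

```text
clock: 16.07
eef_pos: [0.5855, -0.1492, 0.0642]
tool_rot: [0.014, 1.0, -0.001, 0.002]
ft_force: [1.0, 1.4, 5.7]
grip_width: 0.0503
```

```bash
python3 -c "
from h import *
need(.584,-.151,.0655,178.3)"
```

```text
t 16.07 p [ 0.5855 -0.1492  0.0642] ang 178.37 q [ 1.420e-02  9.999e-01 -5.000e-04  2.000e-03] F [0.97 1.38 5.68] w 0.0503 j [-0.25  0.57  0.02  1.01 -0.   -0.22]
shift mm [-1.5 -1.8  1.3] units [-0.0031 -0.0036  0.0027] turn units [ 0.0021  0.0076 -0.0024]
```

On the floor (5.7 N upward). Opening to about 75 mm and rising straight up.

Call:
move_arm:
  moves:
    - [[0, 0, 0, 0, 0, 0, -0.7], [0, 0, 0, 0, 0, 0, -0.7], [0, 0, 0, 0, 0, 0, -0.7], [0, 0, 0.01, 0, 0, 0, -0.7], [0, 0, 0.04, 0, 0, 0, -0.7], [0, 0, 0.06, 0, 0, 0, -0.7], [0, 0, 0.06, 0, 0, 0, -0.7], [0, 0, 0.06, 0, 0, 0, -0.7]]

```text
clock: 16.73
eef_pos: [0.5821, -0.1488, 0.1797]
tool_rot: [0.015, 1.0, 0.001, -0.003]
ft_force: [0.7, 0.8, -0.0]
grip_width: 0.0728
```

Call:
move_arm:
  moves:
    - [[0, 0, 0.06, 0, 0, 0, 1], [0, 0, 0.04, 0, 0, 0, 1], [0, 0, 0, 0, 0, 0, 1], [0, 0, 0, 0, 0, 0, 1], [0, 0, 0, 0, 0, 0, 1]]

```text
clock: 17.15
eef_pos: [0.5859, -0.1499, 0.245]
tool_rot: [0.015, 1.0, -0.002, 0.008]
ft_force: [0.9, -0.0, -0.3]
grip_width: 0.0118
```

```bash
python3 -c "
from h import *
snap('top','t9.png');pumps('w9.png',[(.584,-.15)]);need(.50,.13,.25,178)
c=dict(np.load('pics/t9.npz'));P=pts(c);z=P[...,2]
m=((z>0.012)&(z<0.2)&(P[...,0]<0.9)&(P[...,0]>.3)).astype(np.uint8)
k,l,s,ce=cv2.connectedComponentsWithStats(m)
for i in range(1,k):
    if s[i,4]>100 : print(ce[i].round(),s[i,4],P[l==i].min(0).round(3),P[l==i].max(0).round(3))
"
```

```text
pump head [ 0.5859 -0.1496] n 1020 spout ang 144.0 len 0.025 shoulder ((586.2574462890625, -149.60182189941406), 25.86304473876953)
t 17.25 p [ 0.5852 -0.1497  0.2434] ang 178.32 q [ 0.0147  0.9999 -0.0015  0.0061] F [-0.76  0.34  0.83] w 0.0 j [-0.25  0.44  0.29  1.41 -0.   -0.22]
shift mm [-85.2 279.7   6.6] units [-0.1704  0.5594  0.0132] turn units [ 0.0063  0.0231 -0.0107]
[196. 143.] 1546 [0.668 0.283 0.012] [0.797 0.412 0.115]
[528. 155.] 3013 [ 0.609 -0.707  0.094] [ 0.789 -0.526  0.117]
[303. 141.] 624 [ 0.704 -0.002  0.012] [0.783 0.074 0.139]
[ 86. 182.] 3033 [0.531 0.573 0.095] [0.707 0.754 0.117]
[261. 162.] 298 [0.662 0.14  0.013] [0.715 0.189 0.114]
[356. 164.] 160 [ 0.662 -0.142  0.012] [ 0.71  -0.108  0.065]
[421. 166.] 115 [ 0.659 -0.336  0.012] [ 0.707 -0.308  0.043]
[345. 195.] 188 [ 0.471 -0.134  0.012] [ 0.656 -0.076  0.052]
[430. 218.] 501 [ 0.386 -0.363  0.012] [ 0.65  -0.253  0.052]
[310. 207.] 209 [0.49  0.005 0.015] [0.617 0.029 0.041]
[319. 208.] 206 [ 0.487 -0.019  0.013] [0.615 0.002 0.043]
[273. 202.] 284 [0.541 0.101 0.013] [0.591 0.152 0.116]
[567. 241.] 2537 [ 0.37  -0.796  0.095] [ 0.529 -0.636  0.114]
[193. 227.] 333 [0.467 0.336 0.012] [0.517 0.384 0.114]
[ 53. 273.] 2222 [0.302 0.662 0.012] [0.429 0.822 0.117]
[469. 261.] 735 [ 0.353 -0.488  0.013] [ 0.43  -0.409  0.095]
```

View pics/t9.png

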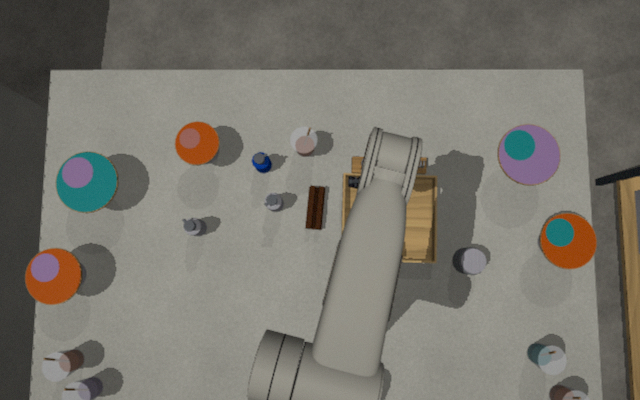

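View pics/w9.png

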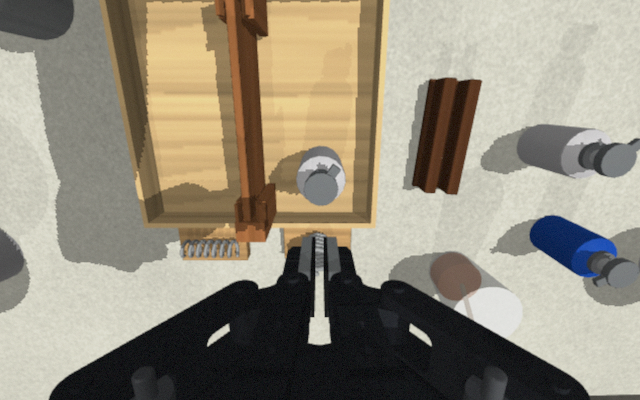

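The first pump stands in the +y bay at (322,180) in the wrist view. Meanwhile the far pump was knocked to about (0.49,0.36), top pixel (193,227). Now the pump at (0.567,0.126).

Call:
move_arm:
  moves:
    - [[-0.01, 0.04, 0.005, 0, 0.01, 0, 1], [-0.016, 0.07, 0.005, 0, 0.01, 0, 1], [-0.016, 0.07, 0.005, 0, 0, 0, 1], [-0.016, 0.07, 0.005, 0, 0, 0, 1], [-0.016, 0.07, 0.005, 0, 0, 0, 1], [-0.016, 0.07, 0.005, 0, 0, 0, 1], [-0.016, 0.07, 0.005, 0, 0, 0, 1], [-0.016, 0.07, 0.005, 0, 0, 0, 1]]

```text
clock: 17.92
eef_pos: [0.5145, 0.1166, 0.2472]
tool_rot: [0.023, 1.0, -0.003, -0.013]
ft_force: [0.3, 0.9, -0.1]
grip_width: 0.0001
```

Call:
move_arm:
  moves:
    - [[-0.005, 0.03, 0.005, 0, 0, 0, 1], [0, 0.01, 0, 0, 0, 0, 1], [0, 0, 0, 0, 0, 0, 1], [0, 0, 0, 0, 0, 0, 1]]

```text
clock: 18.25
eef_pos: [0.5069, 0.1435, 0.2441]
tool_rot: [0.017, 1.0, -0.004, -0.019]
ft_force: [-0.5, 0.2, 0.3]
grip_width: -0.0002
```

```bash
python3 -c "
from h import *
st();pumps('w10.png',[(.566,.126),(.493,.362)]);need(.567,.126,.135,178)"
```

```text
t 18.25 p [0.5069 0.1435 0.2441] ang 178.01 q [ 0.0173  0.9997 -0.004  -0.0189] F [-0.53  0.25  0.34] w -0.0002 j [0.27 0.32 0.12 1.41 0.   0.31]
pump head [0.5616 0.1161] n 190 spout ang 116.0 len 0.028 shoulder ((567.7442626953125, 122.94391632080078), 25.83222198486328)
pump head [0.4935 0.358 ] n 1143 spout ang 43.0 len 0.026 shoulder ((493.4526062011719, 358.0004577636719), 25.887598037719727)
t 18.3 p [0.5069 0.1432 0.244 ] ang 177.97 q [ 0.0177  0.9997 -0.004  -0.0191] F [-0.38 -0.85 -0.68] w 0.0003 j [0.27 0.32 0.12 1.41 0.   0.31]
shift mm [  60.1  -17.2 -109. ] units [ 0.1201 -0.0343 -0.2179] turn units [ 0.014  -0.0733  0.001 ]
```

View pics/w10.png

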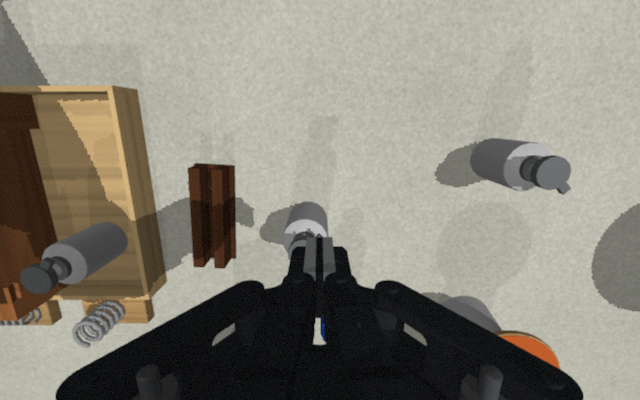

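Call:
move_arm:
  moves:
    - [[0.02, -0.006, 0, 0.005, -0.025, 0, 1], [0.03, -0.01, 0, 0.005, -0.025, 0, 1], [0.03, -0.01, -0.02, 0.004, -0.02, 0, 1], [0.03, -0.01, -0.05, 0, 0, 0, 1], [0.01, -0.004, -0.05, 0, 0, 0, 1], [0, 0, -0.05, 0, 0, 0, 1], [0, 0, -0.03, 0, 0, 0, 1], [0, 0, 0, 0, 0, 0, 1]]

```text
clock: 18.97
eef_pos: [0.5819, 0.1075, 0.1412]
tool_rot: [0.027, 1.0, -0.0, 0.008]
ft_force: [-0.9, -0.0, 0.1]
grip_width: 0.0002
```

```bash
python3 -c "
from h import *
need(.567,.1235,.125,178)"
```

```text
t 18.97 p [0.5819 0.1075 0.1412] ang 176.91 q [ 2.700e-02  9.996e-01 -3.000e-04  8.100e-03] F [-0.92 -0.01  0.08] w 0.0002 j [ 0.18  0.47  0.06  1.15 -0.    0.24]
shift mm [-14.9  16.  -16.2] units [-0.0297  0.0321 -0.0324] turn units [0.0018 0.031  0.0365]
```

Call:
move_arm:
  moves:
    - [[-0.013, 0.014, 0, 0.001, 0.015, 0.018, 1], [-0.013, 0.014, -0.01, 0.001, 0.01, 0.016, 1], [-0.005, 0.004, -0.01, 0, 0, 0, 1], [0, 0, 0, 0, 0, 0, 1], [0, 0, 0, 0, 0, 0, 1]]

```text
clock: 19.38
eef_pos: [0.5686, 0.1215, 0.1328]
tool_rot: [0.02, 1.0, 0.0, 0.003]
ft_force: [-0.8, 0.3, 0.6]
grip_width: 0.0
```

```bash
python3 -c "
from h import *
need(.567,.1235,.119,178)"
```

```text
t 19.38 p [0.5686 0.1215 0.1328] ang 177.71 q [2.000e-02 9.998e-01 4.000e-04 3.300e-03] F [-0.83  0.28  0.61] w 0.0 j [ 0.21  0.46  0.03  1.13 -0.    0.25]
shift mm [ -1.6   2.  -13.8] units [-0.0032  0.004  -0.0276] turn units [-0.0013  0.0125  0.0096]
```

Call:
move_arm:
  moves:
    - [[-0.003, 0.004, -0.01, 0, 0.01, 0.01, 1], [0, 0, -0.012, 0, 0, 0, 1], [0, 0, -0.005, 0, 0, 0, 1], [0, 0, 0, 0, 0, 0, 1]]

```text
clock: 19.72
eef_pos: [0.5684, 0.125, 0.1209]
tool_rot: [0.016, 1.0, 0.001, 0.003]
ft_force: [-0.3, -0.5, -0.4]
grip_width: 0.0
```

Call:
move_arm:
  moves:
    - [[0, 0, -0.006, 0, 0, 0, 1], [0, 0, -0.006, 0, 0, 0, 1]]

```text
clock: 19.88
eef_pos: [0.569, 0.1252, 0.1157]
tool_rot: [0.016, 1.0, 0.001, 0.004]
ft_force: [-1.7, -0.7, 6.3]
grip_width: 0.0001
```

Call:
move_arm:
  moves:
    - [[0, 0, -0.004, 0, 0, 0, 1], [0, 0, -0.004, 0, 0, 0, 1]]

```text
clock: 20.05
eef_pos: [0.5694, 0.1253, 0.1133]
tool_rot: [0.016, 1.0, 0.001, 0.005]
ft_force: [-2.7, 0.3, 8.1]
grip_width: 0.0001
```

Pump 1 gave 8.1 N at about 6 mm, so it is stiff too. Gripping it.

Call:
move_arm:
  moves:
    - [[0, 0, 0.02, 0, 0, 0, 1], [0, 0, 0.04, 0, 0.01, 0, 1], [0, 0, 0.03, 0, 0.01, 0, -1], [0, 0, 0, 0, 0, 0, -1], [0, 0, 0, 0, 0, 0, -1], [0, 0, 0, 0, 0, 0, -1], [0, 0, 0, 0, 0, 0, -1], [0, 0, 0, 0, 0, 0, -1]]

```text
clock: 20.72
eef_pos: [0.5687, 0.1246, 0.1588]
tool_rot: [0.016, 1.0, 0.001, -0.001]
ft_force: [-0.5, 0.2, -1.2]
grip_width: 0.0724
```

```bash
python3 -c "
from h import *
need(.567,.1235,.058,178);pumps('w11.png',[(.567,.123)])"
```

```text
t 20.72 p [0.5687 0.1246 0.1588] ang 178.12 q [ 0.0164  0.9999  0.0011 -0.001 ] F [-0.47  0.21 -1.23] w 0.0724 j [0.21 0.45 0.08 1.21 0.   0.25]
shift mm [  -1.7   -1.1 -100.8] units [-0.0034 -0.0023 -0.2015] turn units [-0.0042 -0.0036 -0.004 ]
pump head [0.5679 0.1231] n 1917 spout ang 131.0 len 0.025 shoulder ((568.0199584960938, 123.08399963378906), 25.84946632385254)
```

Call:
move_arm:
  moves:
    - [[-0.002, -0.003, 0, -0.004, 0, 0, -1], [0, 0, -0.03, 0, 0, 0, -1], [0, 0, -0.04, 0, 0, 0, -1], [0, 0, -0.04, 0, 0, 0, -1], [0, 0, -0.05, 0, 0, 0, -1], [0, 0, -0.03, 0, 0, 0, -1], [0, 0, 0, 0, 0, 0, -1]]

```text
clock: 21.35
eef_pos: [0.5662, 0.1224, 0.0587]
tool_rot: [0.016, 1.0, -0.001, -0.001]
ft_force: [-1.2, 0.2, -0.3]
grip_width: 0.085
```

```bash
python3 -c "
from h import *
need(.568,.123,.058,178)"
```

```text
t 21.35 p [0.5662 0.1224 0.0587] ang 178.12 q [ 1.640e-02  9.999e-01 -5.000e-04 -1.300e-03] F [-1.17  0.15 -0.3 ] w 0.085 j [ 0.21  0.54 -0.06  0.98 -0.    0.25]
shift mm [ 1.8  0.6 -0.7] units [ 0.0037  0.0013 -0.0015] turn units [ 0.0019 -0.0051 -0.0041]
```

Call:
move_arm:
  moves:
    - [[0.004, 0.001, -0.002, 0, 0, 0, 1], [0, 0, 0, 0, 0, 0, 1], [0, 0, 0, 0, 0, 0, 1], [0, 0, 0, 0, 0, 0, 1], [0, 0, 0, 0, 0, 0, 1], [0, 0, 0, 0, 0, 0, 1], [0, 0, 0, 0, 0, 0, 1]]

```text
clock: 21.93
eef_pos: [0.5697, 0.1232, 0.0607]
tool_rot: [0.016, 1.0, -0.0, 0.0]
ft_force: [0.5, -0.2, -2.1]
grip_width: 0.05
```

Call:
move_arm:
  moves:
    - [[0, 0, 0.02, 0, 0, 0, 1], [0, 0, 0.04, 0, 0, 0, 1], [0, 0, 0.06, 0, 0, 0, 1], [0, 0, 0.06, 0, 0, 0, 1], [0, 0, 0.05, 0, 0, 0, 1], [0, 0, 0, 0, 0, 0, 1]]

```text
clock: 22.43
eef_pos: [0.566, 0.1223, 0.1811]
tool_rot: [0.016, 1.0, -0.001, -0.003]
ft_force: [0.9, 0.0, -1.2]
grip_width: 0.0502
```

```bash
python3 -c "
from h import *
need(.462,-.149,.17,178.3)"
```

```text
t 22.43 p [0.566  0.1223 0.1811] ang 178.12 q [ 0.0164  0.9999 -0.001  -0.0031] F [ 0.93  0.01 -1.19] w 0.0502 j [ 0.21  0.43  0.12  1.26 -0.    0.25]
shift mm [-104.  -271.3  -11.1] units [-0.2079 -0.5425 -0.0222] turn units [ 0.0038 -0.0119  0.0059]
```

Call:
move_arm:
  moves:
    - [[-0.013, -0.034, 0.005, 0, 0, 0, 1], [-0.023, -0.06, 0.005, 0, 0, 0, 1], [-0.023, -0.06, 0.005, 0, 0, 0, 1], [-0.023, -0.06, 0.003, 0, 0, 0, 1], [-0.023, -0.06, 0.003, 0, 0, 0, 1], [-0.023, -0.06, 0, 0, 0, 0, 1], [-0.023, -0.06, 0, 0, 0, 0, 1], [-0.023, -0.06, 0, 0, 0, 0, 1]]

```text
clock: 23.1
eef_pos: [0.4769, -0.1057, 0.194]
tool_rot: [0.009, 1.0, 0.001, 0.001]
ft_force: [0.5, -0.1, -1.8]
grip_width: 0.0502
```

Call:
move_arm:
  moves:
    - [[-0.016, -0.043, 0, 0, 0, 0, 1], [-0.008, -0.02, 0, 0, 0, 0, 1], [0, 0, 0, 0, 0, 0, 1], [0, 0, 0, 0, 0, 0, 1]]

```text
clock: 23.43
eef_pos: [0.4595, -0.1442, 0.193]
tool_rot: [0.015, 1.0, -0.0, -0.0]
ft_force: [0.9, 0.3, -1.6]
grip_width: 0.0505
```

```bash
python3 -c "
from h import *
need(.462,-.149,.15,178.3)"
```

```text
t 23.43 p [ 0.4595 -0.1442  0.193 ] ang 178.33 q [ 1.450e-02  9.999e-01 -2.000e-04 -2.000e-04] F [ 0.86  0.32 -1.57] w 0.0505 j [-0.3   0.23 -0.14  1.2  -0.   -0.27]
shift mm [  2.5  -4.8 -43. ] units [ 0.0051 -0.0096 -0.086 ] turn units [ 0.0006 -0.0009 -0.0011]
```

Call:
move_arm:
  moves:
    - [[0.005, -0.006, -0.03, 0, 0, 0, 1], [0, -0.004, -0.05, 0, 0, 0, 1], [0, 0, -0.05, 0, 0, 0, 1], [0, 0, -0.05, 0, 0, 0, 1], [0, 0, -0.04, 0, 0, 0, 1], [0, 0, -0.01, 0, 0, 0, 1], [0, 0, 0, 0, 0, 0, 1]]

```text
clock: 24.02
eef_pos: [0.4656, -0.1435, 0.0753]
tool_rot: [0.011, 1.0, 0.0, 0.003]
ft_force: [-0.7, -0.3, -1.1]
grip_width: 0.0503
```

```bash
python3 -c "
from h import *
need(.462,-.149,.0665,178.3)"
```

```text
t 24.02 p [ 0.4656 -0.1435  0.0753] ang 178.79 q [1.050e-02 9.999e-01 3.000e-04 3.300e-03] F [-0.71 -0.26 -1.05] w 0.0503 j [-0.3   0.35 -0.31  0.9   0.   -0.28]
shift mm [-3.6 -5.5 -8.8] units [-0.0071 -0.0109 -0.0177] turn units [-0.0009  0.0126 -0.0164]
```

Call:
move_arm:
  moves:
    - [[-0.006, -0.009, -0.008, 0, 0.006, -0.016, 1], [0, 0, -0.006, 0, 0.006, 0, 1], [0, 0, -0.006, 0, 0, 0, 1], [0, 0, -0.004, 0, 0, 0, 1]]

```text
clock: 24.35
eef_pos: [0.4653, -0.1476, 0.0657]
tool_rot: [0.014, 1.0, -0.0, 0.002]
ft_force: [0.3, 0.1, -0.9]
grip_width: 0.0502
```

```bash
python3 -c "
from h import *
need(.462,-.149,.0665,178.3)"
```

```text
t 24.35 p [ 0.4653 -0.1476  0.0657] ang 178.43 q [ 1.370e-02  9.999e-01 -4.000e-04  2.300e-03] F [ 0.27  0.08 -0.92] w 0.0502 j [-0.31  0.37 -0.32  0.88  0.   -0.28]
shift mm [-3.3 -1.4  0.8] units [-0.0067 -0.0027  0.0017] turn units [ 0.0016  0.0089 -0.0043]
```

Call:
move_arm:
  moves:
    - [[-0.004, 0, -0.004, 0, 0, 0, 1], [0, 0, -0.003, 0, 0, 0, 1]]

```text
clock: 24.52
eef_pos: [0.4649, -0.148, 0.0638]
tool_rot: [0.014, 1.0, -0.001, 0.004]
ft_force: [-4.7, 2.0, 11.6]
grip_width: 0.0504
```

Call:
move_arm:
  moves:
    - [[0, 0, 0.002, 0, 0, 0, -0.7], [0, 0, 0, 0, 0, 0, -0.7], [0, 0, 0, 0, 0, 0, -0.7], [0, 0, 0.01, 0, 0, 0, -0.7], [0, 0, 0.04, 0, 0, 0, -0.7], [0, 0, 0.06, 0, 0, 0, -0.7], [0, 0, 0.06, 0, 0, 0, -0.7], [0, 0, 0.06, 0, 0, 0, -0.7]]

```text
clock: 25.18
eef_pos: [0.46, -0.147, 0.18]
tool_rot: [0.014, 1.0, 0.001, -0.001]
ft_force: [0.7, -0.6, 0.2]
grip_width: 0.0727
```

Call:
move_arm:
  moves:
    - [[0, 0, 0.06, 0, 0, 0, 1], [0, 0, 0.04, 0, 0, 0, 1], [0, 0, 0, 0, 0, 0, 1], [0, 0, 0, 0, 0, 0, 1], [0, 0, 0, 0, 0, 0, 1]]

```text
clock: 25.6
eef_pos: [0.4634, -0.1483, 0.2422]
tool_rot: [0.014, 1.0, -0.002, 0.007]
ft_force: [-0.3, 0.4, -0.5]
grip_width: 0.0119
```

```bash
python3 -c "
from h import *
pumps('w12.png',[(.586,-.15),(.465,-.148)]);need(.47,.33,.25,178)
c=snap('top','t12.png');P=pts(c);z=P[...,2]
m=((z>0.012)&(z<0.2)&(P[...,0]<0.9)&(P[...,0]>.3)&(P[...,1]>.05)&(P[...,1]<.5)).astype(np.uint8)
k,l,s,ce=cv2.connectedComponentsWithStats(m)
for i in range(1,k):
    if s[i,4]>100 : print(ce[i].round(),s[i,4],P[l==i].min(0).round(3),P[l==i].max(0).round(3))
"
```

```text
pump head [ 0.5858 -0.1517] n 631 spout ang 149.0 len 0.022 shoulder ((564.0220947265625, -152.50709533691406), 12.43609619140625)
pump head [ 0.4664 -0.1485] n 1025 spout ang 131.0 len 0.025 shoulder ((466.6007385253906, -148.412109375), 25.873926162719727)
t 25.65 p [ 0.4631 -0.1482  0.2416] ang 178.36 q [ 0.0143  0.9999 -0.0016  0.0063] F [-0.2  -0.32 -0.2 ] w 0.0043 j [-0.31  0.2  -0.04  1.31  0.   -0.28]
shift mm [  6.9 478.2   8.4] units [0.0138 0.9563 0.0168] turn units [ 0.0063  0.0238 -0.0119]
[196. 143.] 1547 [0.668 0.283 0.012] [0.825 0.412 0.114]
[295. 140.] 179 [0.708 0.05  0.032] [0.78  0.075 0.106]
[261. 162.] 299 [0.662 0.14  0.012] [0.713 0.189 0.113]
[194. 227.] 334 [0.467 0.336 0.013] [0.517 0.385 0.115]
```

View pics/w12.png

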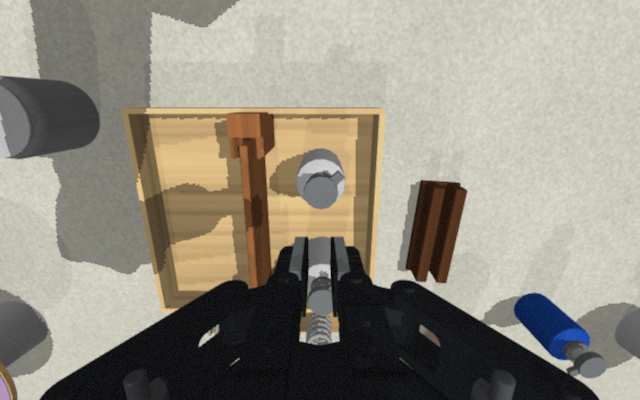

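Both stiff pumps stand in the +y bay, at (322,180) and (320,290). The third pump is still at about (0.4935,0.358). Heading there.

Call:
move_arm:
  moves:
    - [[0, 0.05, 0.005, 0, 0.01, 0, 1], [0.001, 0.08, 0.005, 0, 0.01, 0, 1], [0.001, 0.08, 0.003, 0, 0, 0, 1], [0.001, 0.08, 0.003, 0, 0, 0, 1], [0.001, 0.08, 0.003, 0, 0, 0, 1], [0.001, 0.08, 0.003, 0, 0, 0, 1], [0.001, 0.08, 0.003, 0, 0, 0, 1], [0.001, 0.08, 0.003, 0, 0, 0, 1]]

```text
clock: 26.37
eef_pos: [0.4582, 0.1606, 0.2425]
tool_rot: [0.024, 1.0, -0.004, -0.012]
ft_force: [1.1, -1.4, -0.0]
grip_width: 0.0002
```

Call:
move_arm:
  moves:
    - [[0.001, 0.08, 0.003, 0, 0, 0, 1], [0.001, 0.08, 0.003, 0, 0, 0, 1], [0, 0.08, 0, 0, 0, 0, 1], [0, 0.06, 0, 0, 0, 0, 1], [0, 0.03, 0, 0, 0, 0, 1], [0, 0, 0, 0, 0, 0, 1], [0, 0, 0, 0, 0, 0, 1]]

```text
clock: 26.95
eef_pos: [0.451, 0.3403, 0.2319]
tool_rot: [0.017, 1.0, -0.009, -0.021]
ft_force: [0.2, -0.6, -0.2]
grip_width: 0.0001
```

```bash
python3 -c "
from h import *
pumps('w13.png',[(.4935,.358)]);need(.4935,.358,.14,178)"
```

```text
pump head [0.4918 0.3604] n 768 spout ang 38.0 len 0.026 shoulder ((493.306396484375, 358.64483642578125), 25.79113006591797)
t 27.0 p [0.4508 0.3399 0.2317] ang 177.96 q [ 0.0178  0.9996 -0.0094 -0.0212] F [-0.26  0.45 -0.39] w -0.0001 j [0.64 0.41 0.22 1.42 0.01 0.68]
shift mm [ 42.7  18.1 -91.7] units [ 0.0853  0.0362 -0.1833] turn units [ 0.0344 -0.0818  0.0012]
```

View pics/w13.png

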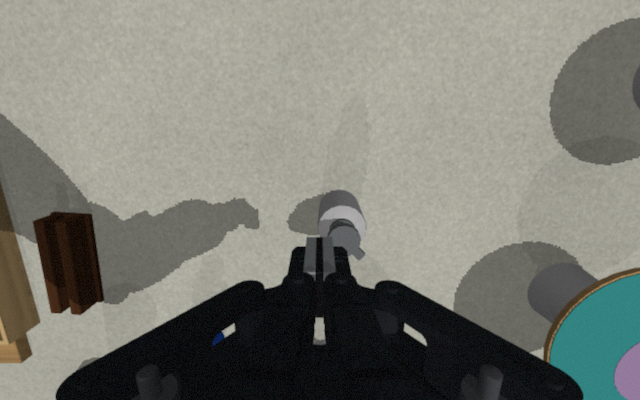

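Call:
move_arm:
  moves:
    - [[0.03, 0.012, -0.01, 0.012, -0.03, 0, 1], [0.03, 0.012, -0.02, 0.012, -0.03, 0, 1], [0.02, 0.01, -0.05, 0.01, -0.02, 0, 1], [0, 0, -0.05, 0, 0, 0, 1], [0, 0, -0.03, 0, 0, 0, 1], [0, 0, 0, 0, 0, 0, 1], [0, 0, 0, 0, 0, 0, 1]]

```text
clock: 27.58
eef_pos: [0.4983, 0.3477, 0.1474]
tool_rot: [0.025, 1.0, -0.0, 0.003]
ft_force: [-0.2, -0.0, -0.4]
grip_width: 0.0003
```

```bash
python3 -c "
from h import *
need(.4935,.3585,.130,178)"
```

```text
t 27.58 p [0.4983 0.3477 0.1474] ang 177.18 q [ 2.460e-02  9.997e-01 -5.000e-04  2.500e-03] F [-0.21 -0.03 -0.42] w 0.0003 j [ 0.61  0.5   0.14  1.2  -0.    0.66]
shift mm [ -4.8  10.8 -17.4] units [-0.0097  0.0215 -0.0347] turn units [0.002  0.0095 0.0273]
```

Call:
move_arm:
  moves:
    - [[-0.006, 0.015, -0.01, 0.001, 0.005, 0.02, 1], [-0.004, 0.007, -0.012, 0.001, 0.004, 0.007, 1], [0, 0, -0.008, 0, 0, 0, 1], [0, 0, 0, 0, 0, 0, 1], [0, 0, 0, 0, 0, 0, 1]]

```text
clock: 28.0
eef_pos: [0.4957, 0.3591, 0.1349]
tool_rot: [0.018, 1.0, 0.002, 0.002]
ft_force: [-0.1, 0.1, 0.1]
grip_width: -0.0001
```

```bash
python3 -c "
from h import *
need(.4935,.3585,.119,178)"
```

```text
t 28.0 p [0.4957 0.3591 0.1349] ang 177.89 q [0.0184 0.9998 0.0018 0.0025] F [-0.06  0.05  0.07] w -0.0001 j [ 0.63  0.52  0.13  1.18 -0.    0.66]
shift mm [ -2.2  -0.6 -15.9] units [-0.0045 -0.0012 -0.0317] turn units [-0.0068  0.0095  0.0038]
```

Call:
move_arm:
  moves:
    - [[-0.005, -0.001, -0.012, -0.006, 0.008, 0, 1], [0, 0, -0.012, 0, 0, 0, 1], [0, 0, -0.006, 0, 0, 0, 1], [0, 0, 0, 0, 0, 0, 1]]

```text
clock: 28.33
eef_pos: [0.4933, 0.3595, 0.1201]
tool_rot: [0.018, 1.0, 0.001, 0.001]
ft_force: [-0.1, 0.1, 0.2]
grip_width: -0.0
```

Call:
move_arm:
  moves:
    - [[0, 0, -0.006, 0, 0, 0, 1], [0, 0, -0.006, 0, 0, 0, 1]]

```text
clock: 28.5
eef_pos: [0.4938, 0.3599, 0.1151]
tool_rot: [0.018, 1.0, 0.002, 0.002]
ft_force: [-1.1, -2.0, 7.6]
grip_width: -0.0002
```

Call:
move_arm:
  moves:
    - [[0, 0, -0.004, 0, 0, 0, 1], [0, 0, -0.004, 0, 0, 0, 1]]

```text
clock: 28.67
eef_pos: [0.4942, 0.3601, 0.1131]
tool_rot: [0.018, 1.0, 0.002, 0.003]
ft_force: [-2.7, -1.8, 9.0]
grip_width: -0.0003
```

Pump 3 gives 9.0 N at about 6 mm with a slope of about 0.7 N/mm, so it is stiff as well. All three belong in the +y bay. Gripping it.

Call:
move_arm:
  moves:
    - [[0, 0, 0.02, 0, 0, 0, 1], [0, 0, 0.04, 0, 0.005, 0, 1], [0, 0, 0.03, 0, 0.005, 0, -1], [0, 0, 0, 0, 0, 0, -1], [0, 0, 0, 0, 0, 0, -1], [0, 0, 0, 0, 0, 0, -1], [0, 0, 0, 0, 0, 0, -1], [0, 0, 0, 0, 0, 0, -1]]

```text
clock: 29.33
eef_pos: [0.4938, 0.3596, 0.1591]
tool_rot: [0.018, 1.0, 0.002, 0.0]
ft_force: [-0.8, 0.1, -0.8]
grip_width: 0.0724
```

```bash
python3 -c "
from h import *
pumps('w14.png',[(.4935,.358)]);need(.4935,.3585,.058,178)"
```

```text
pump head [0.4935 0.3586] n 1883 spout ang 45.0 len 0.026 shoulder ((493.4434814453125, 358.6641845703125), 25.86173439025879)
t 29.38 p [0.4937 0.3595 0.1588] ang 177.93 q [0.0181 0.9998 0.0018 0.    ] F [-0.28 -0.27 -0.53] w 0.0787 j [0.63 0.5  0.17 1.24 0.   0.66]
shift mm [  -0.2   -1.  -100.8] units [-0.0003 -0.002  -0.2017] turn units [-0.0068  0.0002  0.0023]
```

Call:
move_arm:
  moves:
    - [[0, -0.002, 0, -0.006, 0, 0, -1], [0, 0, -0.03, 0, 0, 0, -1], [0, 0, -0.04, 0, 0, 0, -1], [0, 0, -0.04, 0, 0, 0, -1], [0, 0, -0.05, 0, 0, 0, -1], [0, 0, -0.03, 0, 0, 0, -1], [0, 0, 0, 0, 0, 0, -1]]

```text
clock: 29.97
eef_pos: [0.4929, 0.3577, 0.0588]
tool_rot: [0.018, 1.0, -0.0, -0.0]
ft_force: [-0.7, -0.3, -0.2]
grip_width: 0.0854
```

```bash
python3 -c "
from h import *
need(.4935,.3585,.058,178)"
```

```text
t 29.97 p [0.4929 0.3577 0.0588] ang 177.94 q [ 1.800e-02  9.998e-01 -5.000e-04 -0.000e+00] F [-0.74 -0.26 -0.23] w 0.0854 j [ 0.63  0.58  0.03  1.02 -0.    0.66]
shift mm [ 0.6  0.8 -0.8] units [ 0.0011  0.0016 -0.0016] turn units [ 0.0018 -0.0002  0.002 ]
```

Call:
move_arm:
  moves:
    - [[0.001, 0.002, -0.002, 0, 0, 0, 1], [0, 0, 0, 0, 0, 0, 1], [0, 0, 0, 0, 0, 0, 1], [0, 0, 0, 0, 0, 0, 1], [0, 0, 0, 0, 0, 0, 1], [0, 0, 0, 0, 0, 0, 1], [0, 0, 0, 0, 0, 0, 1]]

```text
clock: 30.55
eef_pos: [0.4948, 0.3599, 0.0608]
tool_rot: [0.018, 1.0, 0.0, 0.001]
ft_force: [-0.1, -0.2, -2.3]
grip_width: 0.0502
```

Call:
move_arm:
  moves:
    - [[0, 0, 0.02, 0, 0, 0, 1], [0, 0, 0.04, 0, 0, 0, 1], [0, 0, 0.06, 0, 0, 0, 1], [0, 0, 0.06, 0, 0, 0, 1], [0, 0, 0.06, 0, 0, 0, 1], [0, 0, 0.02, 0, 0, 0, 1], [0, 0, 0, 0, 0, 0, 1]]

```text
clock: 31.13
eef_pos: [0.4916, 0.3573, 0.1984]
tool_rot: [0.018, 1.0, -0.001, -0.001]
ft_force: [0.2, 1.3, -1.5]
grip_width: 0.0506
```

```bash
python3 -c "
from h import *
need(.526,-.15,.19,178.3)"
```

```text
t 31.13 p [0.4916 0.3573 0.1984] ang 177.93 q [ 1.800e-02  9.998e-01 -1.200e-03 -8.000e-04] F [ 0.24  1.28 -1.49] w 0.0506 j [ 0.63  0.48  0.24  1.33 -0.    0.67]
shift mm [  34.4 -507.3   -8.4] units [ 0.0688 -1.0146 -0.0169] turn units [ 0.0047 -0.0032  0.0122]
```

Call:
move_arm:
  moves:
    - [[0.003, -0.04, 0.01, 0, 0, 0, 1], [0.005, -0.075, 0.01, 0, 0, 0, 1], [0.005, -0.075, 0.01, 0, 0, 0, 1], [0.005, -0.075, 0.005, 0, 0, 0, 1], [0.005, -0.075, 0.005, 0, 0, 0, 1], [0.005, -0.075, 0.005, 0, 0, 0, 1], [0.005, -0.075, 0.005, 0, 0, 0, 1], [0.005, -0.075, 0.005, 0, 0, 0, 1]]

```text
clock: 31.8
eef_pos: [0.5066, 0.0724, 0.2252]
tool_rot: [0.01, 1.0, 0.001, -0.001]
ft_force: [1.1, -0.6, -1.4]
grip_width: 0.0506
```

Call:
move_arm:
  moves:
    - [[0.005, -0.075, 0.003, 0, 0, 0, 1], [0.005, -0.075, 0.003, 0, 0, 0, 1], [0.005, -0.075, 0.003, 0, 0, 0, 1], [0.005, -0.075, 0.003, 0, 0, 0, 1], [0.005, -0.06, 0, 0, 0, 0, 1], [0, -0.03, 0, 0, 0, 0, 1], [0, 0, 0, 0, 0, 0, 1], [0, 0, 0, 0, 0, 0, 1]]

```text
clock: 32.47
eef_pos: [0.5136, -0.1405, 0.2279]
tool_rot: [0.016, 1.0, -0.0, -0.004]
ft_force: [0.1, 0.3, -1.9]
grip_width: 0.0502
```

```bash
python3 -c "
from h import *
need(.527,-.15,.2,178.3)"
```

```text
t 32.47 p [ 0.5136 -0.1405  0.2279] ang 178.21 q [ 1.560e-02  9.999e-01 -1.000e-04 -3.700e-03] F [ 0.14  0.29 -1.85] w 0.0502 j [-0.27  0.32  0.07  1.33 -0.   -0.23]
shift mm [ 13.4  -9.5 -27.9] units [ 0.0268 -0.0189 -0.0558] turn units [ 0.0001 -0.0143  0.003 ]
```

Call:
move_arm:
  moves:
    - [[0.015, -0.01, -0.01, 0, -0.008, 0, 1], [0.012, -0.009, -0.02, 0, -0.006, 0, 1], [0, 0, 0, 0, 0, 0, 1], [0, 0, 0, 0, 0, 0, 1], [0, 0, 0, 0, 0, 0, 1]]

```text
clock: 32.88
eef_pos: [0.5279, -0.1467, 0.2093]
tool_rot: [0.013, 1.0, 0.001, -0.001]
ft_force: [-1.1, 0.2, -1.5]
grip_width: 0.0504
```

```bash
python3 -c "
from h import *
need(.527,-.15,.18,178.3);pumps('w15.png',[(.4664,-.1485)])"
```

```text
t 32.88 p [ 0.5279 -0.1467  0.2093] ang 178.52 q [ 0.013   0.9999  0.0011 -0.0014] F [-1.13  0.2  -1.45] w 0.0504 j [-0.27  0.35  0.07  1.29  0.   -0.25]
shift mm [ -0.9  -3.3 -29.3] units [-0.0017 -0.0065 -0.0586] turn units [-0.0043 -0.0054 -0.0072]
pump head [ 0.4666 -0.1485] n 1566 spout ang 131.0 len 0.025 shoulder ((466.8305358886719, -148.4215087890625), 25.93406867980957)
```

View pics/w15.png

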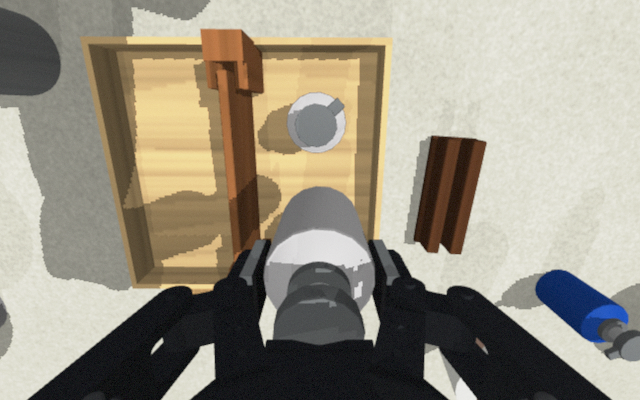

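Call:
move_arm:
  moves:
    - [[-0.001, -0.006, -0.03, -0.004, -0.004, -0.007, 1], [0, 0, -0.03, 0, 0, 0, 1], [0, 0, 0, 0, 0, 0, 1], [0, 0, 0, 0, 0, 0, 1]]

```text
clock: 33.27
eef_pos: [0.5285, -0.1475, 0.1805]
tool_rot: [0.013, 1.0, -0.0, 0.001]
ft_force: [0.1, -0.0, -1.6]
grip_width: 0.0504
```

```bash
python3 -c "
from h import *
need(.5275,-.15,.1,178.3)"
```

```text
t 33.27 p [ 0.5285 -0.1475  0.1805] ang 178.54 q [ 1.280e-02  9.999e-01 -2.000e-04  1.300e-03] F [ 0.08 -0.02 -1.62] w 0.0504 j [-0.27  0.37  0.02  1.22  0.   -0.25]
shift mm [ -1.   -2.5 -80.5] units [-0.002  -0.0049 -0.161 ] turn units [ 0.0007  0.0048 -0.0078]
```

Call:
move_arm:
  moves:
    - [[-0.004, -0.004, -0.02, 0, 0.004, -0.007, 1], [0, 0, -0.03, 0, 0, 0, 1], [0, 0, -0.03, 0, 0, 0, 1], [0, 0, -0.03, 0, 0, 0, 1], [0, 0, 0, 0, 0, 0, 1], [0, 0, 0, 0, 0, 0, 1]]

```text
clock: 33.77
eef_pos: [0.5285, -0.1498, 0.1271]
tool_rot: [0.014, 1.0, -0.001, 0.004]
ft_force: [0.6, -0.3, -1.3]
grip_width: 0.0503
```

```bash
python3 -c "
from h import *
need(.5275,-.15,.0668,178.3)"
```

```text
t 33.77 p [ 0.5285 -0.1498  0.1271] ang 178.37 q [ 0.0142  0.9999 -0.0014  0.0038] F [ 0.61 -0.28 -1.31] w 0.0503 j [-0.28  0.41 -0.07  1.08 -0.   -0.25]
shift mm [ -1.   -0.2 -60.3] units [-0.0021 -0.0005 -0.1207] turn units [ 0.0054  0.0146 -0.0024]
```

Call:
move_arm:
  moves:
    - [[-0.003, 0, -0.02, 0.004, 0.012, 0, 1], [0, 0, -0.03, 0, 0, 0, 1], [0, 0, -0.03, 0, 0, 0, 1], [0, 0, -0.02, 0, 0, 0, 1], [0, 0, 0, 0, 0, 0, 1], [0, 0, 0, 0, 0, 0, 1]]

```text
clock: 34.27
eef_pos: [0.5301, -0.1509, 0.079]
tool_rot: [0.014, 1.0, -0.001, 0.004]
ft_force: [1.5, 0.1, -1.8]
grip_width: 0.0505
```

```bash
python3 -c "
from h import *
need(.5275,-.15,.0668,178.3)"
```

```text
t 34.27 p [ 0.5301 -0.1509  0.079 ] ang 178.36 q [ 0.0143  0.9999 -0.0014  0.0044] F [ 1.52  0.05 -1.81] w 0.0505 j [-0.28  0.46 -0.13  0.97 -0.   -0.25]
shift mm [ -2.6   0.9 -12.2] units [-0.0053  0.0019 -0.0244] turn units [ 0.0058  0.0168 -0.0021]
```

Call:
move_arm:
  moves:
    - [[-0.006, 0.001, -0.008, 0.004, 0.014, 0, 1], [-0.001, 0, -0.008, 0, 0.003, 0, 1], [0, 0, -0.006, 0, 0, 0, 1], [0, 0, -0.004, 0, 0, 0, 1], [0, 0, 0, 0, 0, 0, 1]]

```text
clock: 34.68
eef_pos: [0.5282, -0.151, 0.0675]
tool_rot: [0.014, 1.0, -0.001, 0.002]
ft_force: [0.2, 0.8, -1.2]
grip_width: 0.0504
```

```bash
python3 -c "
from h import *
need(.5275,-.15,.0668,178.3)"
```

```text
t 34.68 p [ 0.5282 -0.151   0.0675] ang 178.36 q [ 0.0143  0.9999 -0.001   0.0017] F [ 0.19  0.85 -1.25] w 0.0504 j [-0.28  0.47 -0.14  0.95 -0.   -0.25]
shift mm [-0.7  1.  -0.7] units [-0.0014  0.002  -0.0014] turn units [ 0.0038  0.0065 -0.002 ]
```

Call:
move_arm:
  moves:
    - [[-0.001, 0.001, -0.005, 0, 0.004, 0, 1], [0, 0, -0.004, 0, 0, 0, 1], [0, 0, -0.003, 0, 0, 0, 1]]

```text
clock: 34.93
eef_pos: [0.5286, -0.1505, 0.0636]
tool_rot: [0.014, 1.0, -0.001, 0.002]
ft_force: [-6.0, 2.2, 18.1]
grip_width: 0.0506
```

Call:
move_arm:
  moves:
    - [[0, 0, 0.003, 0, 0, 0, 1], [0, 0, 0.001, 0, 0, 0, -0.7], [0, 0, 0, 0, 0, 0, -0.7], [0, 0, 0, 0, 0, 0, -0.7], [0, 0, 0, 0, 0, 0, -0.7], [0, 0, 0.01, 0, 0, 0, -0.7], [0, 0, 0.03, 0, 0, 0, -0.7], [0, 0, 0.05, 0, 0, 0, -0.7]]

```text
clock: 35.6
eef_pos: [0.5259, -0.1497, 0.1083]
tool_rot: [0.014, 1.0, -0.0, -0.002]
ft_force: [1.0, -0.0, 0.1]
grip_width: 0.0727
```

Call:
move_arm:
  moves:
    - [[0, 0, 0.06, 0, 0, 0, -0.7], [0, 0, 0.06, 0, 0, 0, -0.7], [0, 0, 0.06, 0, 0, 0, -0.7], [0, 0, 0.04, 0, 0, 0, -0.7], [-0.05, 0, 0.02, 0, 0, 0, -0.7], [-0.08, 0, 0.02, 0, 0, 0, -0.7], [-0.06, 0, 0, 0, 0, 0, -0.7], [0, 0, 0, 0, 0, 0, -0.7]]

```text
clock: 36.27
eef_pos: [0.4299, -0.1497, 0.2503]
tool_rot: [0.013, 1.0, -0.002, 0.002]
ft_force: [-0.5, -0.1, -0.5]
grip_width: 0.0728
```

```bash
python3 -c "
from h import *
st();pumps('w16.png',[(.586,-.15),(.527,-.15),(.4666,-.1485)])
snap('top','t16.png');snap('scene','s16.png')"
```

```text
t 36.27 p [ 0.4299 -0.1497  0.2503] ang 178.48 q [ 0.0133  0.9999 -0.0016  0.0022] F [-0.53 -0.11 -0.49] w 0.0728 j [-0.33  0.14 -0.09  1.33 -0.   -0.31]
pump head [ 0.5855 -0.1495] n 1030 spout ang 175.0 len 0.055 shoulder ((586.0044555664062, -149.55877685546875), 25.828365325927734)
pump head [ 0.5296 -0.151 ] n 1333 spout ang 21.0 len 0.058 shoulder ((527.6577758789062, -148.5728302001953), 53.567604064941406)
pump head [ 0.4662 -0.1482] n 1094 spout ang 5.0 len 0.055 shoulder ((482.0216064453125, -149.07701110839844), 41.25459671020508)
```

View pics/w16.png

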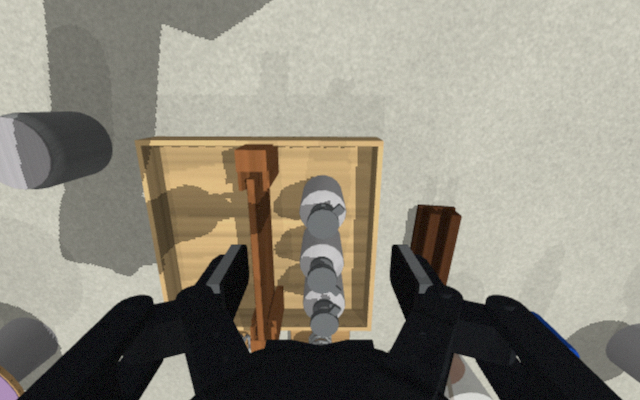

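View pics/t16.png

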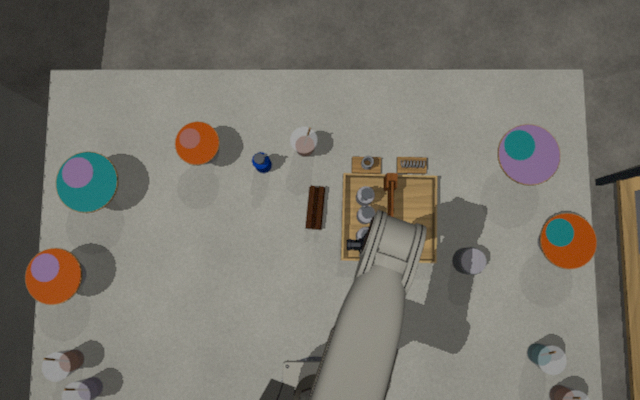

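View pics/s16.png

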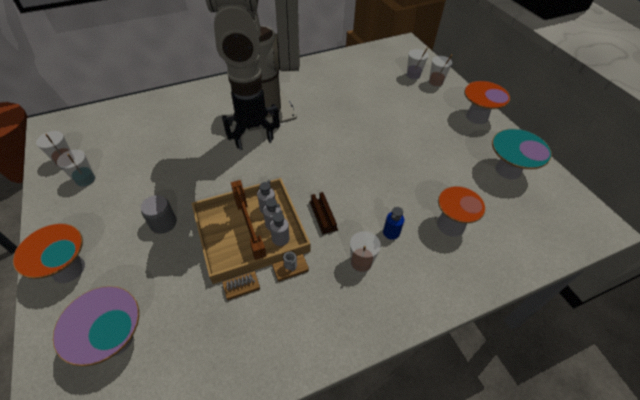

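All three pumps stand in the +y bay (scene pixels about (265,190) to (280,232)), and no grey-headed pump is left on the table. One last check of heights and divider before handing in.

```bash
python3 - <<'E'
from h import *
for n in('w16','s16'):
    c=dict(np.load(f'pics/{n}.npz'));P=pts(c).reshape(-1,3)
    for x,y in((.586,-.1495),(.527,-.15),(.4666,-.1485)):
        h=P[(np.hypot(P[:,0]-x,P[:,1]-y)<.013)&(P[:,2]>.1)];print(n,x,len(h),np.median(h,0).round(4),'spread',np.percentile(h[:,2],[5,95]).round(4))
    q=P[(P[:,0]>.44)&(P[:,0]<.6)&(P[:,1]>-.24)&(P[:,1]<-.205)&(P[:,2]>.085)&(P[:,2]<.11)]
    print(n,'divider',len(q),np.median(q[:,2]),np.polyfit(q[:,0],q[:,1],1),np.percentile(q[:,2],[5,95]))
st();job_done()
E
```

```text
w16 0.586 360 [ 0.5857 -0.1493  0.1147] spread [0.1137 0.1157]
w16 0.527 481 [ 0.5259 -0.1497  0.1144] spread [0.1101 0.1156]
w16 0.4666 510 [ 0.4664 -0.1485  0.1145] spread [0.1134 0.1155]
w16 divider 1208 0.0962160287007047 [-0.02824953 -0.20735019] [0.08749056 0.09756656]
s16 0.586 60 [ 0.5863 -0.1495  0.1141] spread [0.1113 0.1168]
s16 0.527 53 [ 0.5275 -0.1496  0.1139] spread [0.1111 0.1162]
s16 0.4666 1277 [ 0.471  -0.1503  0.505 ] spread [0.3742 0.6255]
s16 divider 142 0.09542484547368113 [-0.02831672 -0.20676081] [0.09222712 0.09832384]
t 36.42 p [ 0.4352 -0.1504  0.2503] ang 178.53 q [ 0.0128  0.9999 -0.002   0.0046] F [ 0.28  0.23 -0.51] w 0.0722 j [-0.33  0.15 -0.09  1.32 -0.   -0.31]
the job is handed in; nothing more can be done
```

I slid the divider fully into the crate's slot and let go before any pump went in. Then I pressed each of the three pumps on the table. All three were stiff (8–9 N at 6–7 mm of travel), so all went into the +y bay by the upright coil. I handed the job in at 36.4 s.

- **Pumps:** the final pictures show all three upright, with head tops at z ≈ 0.114 m. That matches the crate floor at 0.006 m plus 0.108 m. They stand about 60 mm apart.
- **Divider:** its top edge is at z ≈ 0.096 m, the fully home height, and it lies along the slot at about −1.6° in the robot's frame, against about −1.7° for the crate.
- **Bystanders and other pumps:** the cups and the tin look unmoved, no grey-headed pump is left on the table, and I left the blue one alone. The gripper was open and clear of everything.
- **Disagreements:** in the final scene picture the arm hid the pump nearest the robot, so its reading there is of the arm. That pump rests on the wrist view alone. One pump was knocked about 3 cm aside mid-run, so I measured it again before gripping it.

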